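Check a sleeve on the inclined gauge pin and sort it

TASK

Lift the aluminium sleeve out of the wooden bowl and slide it, lower end first, down the inclined steel gauge pin as far as it will go without forcing it. If it goes fully home onto the brass collar, take it off again and stand it upright in the white sorting tray; if it stops short, take it off and stand it upright in the red bin. Leave the jar, tweezers, scoop and cord spool where they are.

Things in the scene. Friction and masses are not known exactly. Their poses are not given: they have to be found in the camera images.
- sleeve_a: One of two aluminium sleeves alike outside: 28 mm diameter, 60 mm long, 40 to 85 g, mouths 18 mm bore for 5 mm. Deeper the bore is 18 mm (fits the pin) or 10.4 mm (too tight), unmarked: the pin tells. The one standing in the bowl is to be tested; the other is spare stock in the cabinet. Origin: centre of the lower end face; z up its axis.
- sleeve_b: One of two aluminium sleeves alike outside: 28 mm diameter, 60 mm long, 40 to 85 g, mouths 18 mm bore for 5 mm. Deeper the bore is 18 mm (fits the pin) or 10.4 mm (too tight), unmarked: the pin tells. The one standing in the bowl is to be tested; the other is spare stock in the cabinet. Origin: centre of the lower end face; z up its axis.
- bowl: Round wooden bowl, 150 mm across the rim, 30 mm high, walls sloping in to a flat floor about 120 mm across, 5 mm above the table; fixed. Origin at the centre of its underside, z up. The sleeve to test stands within 15 mm of the centre; two disc beads (22 mm across, 8 mm high) lie beside it and may be nudged.
- gauge: Blue cast base of the gauge, 110 x 84 x 14 mm, bolted down. Origin at table height, z up. The pin on it leans 35 degrees from vertical, towards the base's -x side (roughly to the robot's right). The pin's brass collar is 34 mm across, 6 mm thick; the blue boss under it 36 mm across.
- pin: Steel gauge pin. Origin: centre of the brass collar's upper face, 62 mm above the table; z out along the pin. Diameter 14 mm to z = 29.5 mm, a cone to 7 mm at z = 33, 7 mm nose to z = 40, tapering to 4 mm at the tip, z = 46. A fitting sleeve slides freely until its lower end meets the collar (z = 0); a tight one stops on the cone, lower end at about z = 26 mm.
- tray: Shallow white melamine sorting tray for sleeves that fit, 140 (x) x 120 (y) x 20 mm high, walls and floor 4 mm thick, open above; fixed. Origin at the centre of its underside, z up.
- bin: Low red plastic bin for sleeves that are too tight, 140 (x) x 120 (y) x 30 mm high, walls and floor 4 mm thick, open above; fixed. Origin at the centre of its underside, z up.
- jar: Glass jar of beads with a hard silicone lid, 80 mm across, 120 mm high, origin at the centre of its underside. A bystander.
- tweezers: Stainless steel tweezers lying flat, 155 mm long, 10 mm high; x runs along them to the tips, origin near mid-length at table height. A bystander.
- scoop: Yellow plastic bead scoop, 140 mm long, 50 mm wide, 22 mm high; x runs from the handle to the mouth, origin between the two at table height. A bystander.
- cord_spool: Wooden spool of cord standing upright, 48 mm across, 52 mm high, origin at the centre of its underside. A bystander.
Not all that is in view belongs to the job. Several things have the shape of the bowl; the one meant has the colours described above. What is shaped like the sleeve_b but orange is not meant.

How it is judged (in metres and radians):
On the way:
1. the sleeve is slid along the pin as far as it goes, for 0.2 s: a fitting one to within 5 mm of the collar, a tight one to within about 5 mm of where it stops (((x of sleeve_a in the frame of pin between -0.005 and 0.005 m and y of sleeve_a in the frame of pin between -0.005 and 0.005 m and z of sleeve_a in the frame of pin between -0.004 and 0.005 m and angle between the z axis of sleeve_a and the z axis of pin, either way round below 0.15 rad) or (x of sleeve_b in the frame of pin between -0.005 and 0.005 m and y of sleeve_b in the frame of pin between -0.005 and 0.005 m and z of sleeve_b in the frame of pin between -0.004 and 0.0315 m and angle between the z axis of sleeve_b and the z axis of pin, either way round below 0.15 rad))), for 0.2 s.
At the end, for the whole second after the job is handed in: The tested sleeve stands upright (within 7 degrees), at rest and released on the floor of the white tray if it went home on the collar, or on the floor of the red bin if it stopped short; no sleeve is left in the bowl (((x of sleeve_a in the frame of tray between -0.07 and 0.07 m and y of sleeve_a in the frame of tray between -0.06 and 0.06 m and z of sleeve_a in the frame of tray between 0 and 0.01 m and angle between sleeve_a's own z axis and vertical below 0.12 rad and linear speed of sleeve_a below 0.02 m/s) or (x of sleeve_b in the frame of bin between -0.07 and 0.07 m and y of sleeve_b in the frame of bin between -0.06 and 0.06 m and z of sleeve_b in the frame of bin between 0 and 0.01 m and angle between sleeve_b's own z axis and vertical below 0.12 rad and linear speed of sleeve_b below 0.02 m/s)) and horizontal distance between each of sleeve_a, sleeve_b and bowl above 0.08 m); the robot touches nothing.
It fails at once if the sleeve is forced onto the pin (more than 45 N) (contact force between any of sleeve_a, sleeve_b and pin above 45 N).
It fails at once if the jar, tweezers, scoop or spool is shifted by more than 30 mm or the jar is tipped (distance of any of jar, tweezers, scoop, cord_spool from where it was at the start of the episode above 0.03 m or angle between jar's own z axis and vertical above 0.3 rad).
It also fails if it takes over 40 s, if anything falls off the work surface, if the arm or the gripper's body presses on something with over 40 N, if the wrist force passes 120 N, or if a joint passes its speed limit or range.

ROBOT

A 6-joint arm with a two-finger parallel gripper is mounted at the origin on the work surface. World frame = base frame: x ahead of the robot, y to its left, z up, the work surface at z = 0. Lengths are in mm, angles in rad, forces in N, time in s.
With the tool pointing down it reaches from about 350 to 975 mm from the base axis. Payload 7.1 kg.
Tool frame: the origin (TCP) lies between the finger pads; the fingertips stand 19 mm ahead of it and the grasp point (between the pads) is the TCP; z points along the fingers, y is the line along which they close (so a half turn about z gives the same grasp; the last joint's range is limited). The gripper opens to 88 mm and grips with 3 to 60 N. Pads are 20 mm wide; open, the fingers measure 115 mm over their backs; the gripper's body (75 mm by 178 mm) begins 61 mm behind the grasp point.
Start: joints at [1.209, 0.423, 1.63, -0, 1.089, -0.019], TCP at [210.046, 588.63, 241.675] pointing down, gripper open.
Joint ranges: [-3, 3], [-0.9, 2.11], [0.09, 2.58], [-1.31, 4.45], [0.11, 2.69], [-2.54, 2.54]. Speed limits (rad/s): [2.39, 2.39, 3.01, 3.14, 3.14, 3.14].

INTERFACE

Orientations are given as a rotation vector (axis times angle).
In Python, from workcell import ctrl gives the robot as it stands.
- The arm moves only by the tool arm_command, never from a script. Its argument "series" is a list of rows, each an object with "linear": the shift along the tool's x, y, z in m, a list of three; "turn": the turn about the tool's z in rad. A call has 1 to 10 rows; each row shifts and turns the commanded pose from where the row before left it, along the tool's axes as they then stand; what a row does not reach is not made up. A row lasts 1/10 s, in which the tool goes at most 50 mm and 8.59 degrees, less where a joint would pass 70% of its speed; a pose out of reach is approached as far as the arm can. A call with a gripper value outside its range is refused whole. "jaw" is the opening, from -1 (shut) to 1 (fully open), set as the call begins (left out, the last holds). The fingers move at their own pace and stop on an object; the grip force is fixed at half the most. Time passes only in rows, so rows that do not move let the fingers close. It gives the time, the measured TCP pose, the force, the opening and the grip force at its end, in the units of the state.
- ctrl.get_obs(): the state, without advancing time (a new reading comes with each control period).
- ctrl.get_image(name): name is "scene" or "top" or "wrist"; returns a dict with "frame" (420x560x3 uint8, blue, green, red), "fx", "fy", "cx", "cy" (pixels), "rvec" (rotation vector, rad) and "tvec" (3), from world to camera coordinates, as OpenCV has them. Camera axes: x right, y down, z forward; pixel columns grow to the right and rows downward; lengths in mm; the calibration is good to about 2 mm. A picture is of the moment at which its call begins. There is no depth.
- ctrl.close_job(): hands the job in; it is judged then, once.
The state is a dict: "t": time; "qpos": joint angles; "qvel": joint speeds; "joint_torque": joint torques, N m; "ee_pos": TCP position; "orientation": TCP orientation; "ft_force": force on the tool from outside, world axes, zero at the start; "moment": the same for the moment, N m; "width": finger opening in mm; "grasp_force": force on a finger pad.
Only numpy, scipy, OpenCV 4.12 (cv2) and the standard library are available. Lean on these libraries where they do the work, as an engineer would, in place of code of your own. Each camera call takes 0.05 s, during which the arm holds its last target. There are 200 camera calls.

## Working session

There is one attempt and no reset: what is moved stays moved. The work goes in short steps, Python scripts to look and compute and a tool call to move; the robot and the scene stay as the last step left them, time stands still between calls to the robot, and variables do not carry over. Pictures are saved under pics/ and viewed, at most 10 in all, crops included, and the job is handed in when it is done.

Besides the shell and the picture viewer there is one more tool, called after "Emit:" by a JSON object that holds its "fn" and its "kwargs". arm_command: Moves the arm, as the interface text tells. Its arguments: {"type":"object","properties":{"series":{"type":"array"},"jaw":{"type":"number"}},"required":["series"]}

```bash
mkdir -p pics; cat > h.py <<'E'
import numpy as np, cv2
from workcell import ctrl
from scipy.spatial.transform import Rotation as R
def cam(n):
    d=ctrl.get_image(n); np.save('pics/last_'+n,d,allow_pickle=True); return d
def load(n): return np.load('pics/last_'+n+'.npy',allow_pickle=True).item()
def ray(d,u,v):
    M=R.from_rotvec(np.ravel(d['rvec'])).as_matrix(); t=np.ravel(d['tvec'])
    return -M.T@t, M.T@np.array([(u-d['cx'])/d['fx'],(v-d['cy'])/d['fy'],1])
def onz(d,u,v,z):
    c,r=ray(d,u,v); return c+r*(z-c[2])/r[2]
def proj(d,p):
    M=R.from_rotvec(np.ravel(d['rvec'])).as_matrix(); q=M@np.array(p,float)+np.ravel(d['tvec'])
    return np.array([d['fx']*q[0]/q[2]+d['cx'],d['fy']*q[1]/q[2]+d['cy']])
def tri(*drs):
    A=np.zeros((3,3));b=np.zeros(3)
    for d,u,v in drs:
        c,r=ray(d,u,v); r=r/np.linalg.norm(r);P=np.eye(3)-np.outer(r,r);A+=P;b+=P@c
    return np.linalg.solve(A,b)
E
python3 - <<'E'
from h import *
for n in('top','scene'):
    d=cam(n); cv2.imwrite(f'pics/{n}0.png',cv2.resize(d['frame'],(784,588),interpolation=cv2.INTER_CUBIC))
    print(n,d['fx'],ray(d,280,210))
o=ctrl.get_obs();print(o)
E
```

```text
top 447.0363802596187 (array([ 384.21017108,   32.64540553, 1411.01829921]), array([ 0.10931436, -0.00182733, -0.99403536]))
scene 440.82433166983157 (array([1050.85613312, -512.78234812,  990.88987163]), array([-0.43900784,  0.47557133, -0.76241518]))
{'t': 0.1, 'qpos': array([ 1.20901858e+00,  4.23720379e-01,  1.63059486e+00,  1.50044156e-06,
        1.08859096e+00, -1.89971765e-02]), 'qvel': array([-0.00025247, -0.00203434, -0.00149419,  0.00090122, -0.00112269,
       -0.00267632]), 'joint_torque': array([ 8.02934373e-04, -5.45618248e+01, -2.74326414e+01,  6.44982141e-02,
        1.87488244e-02,  9.12219804e-06]), 'ee_pos': array([209.87665727, 588.21560674, 241.01426409]), 'orientation': array([-5.35764600e-01, -3.09531688e+00,  2.02547489e-03]), 'ft_force': array([-0.75119494,  0.02426386, -0.73147683]), 'moment': array([ 0.03510801,  0.00519756, -0.02459724]), 'grasp_force': 0.0, 'width': 87.78154213550866}
```

View pics/top0.png

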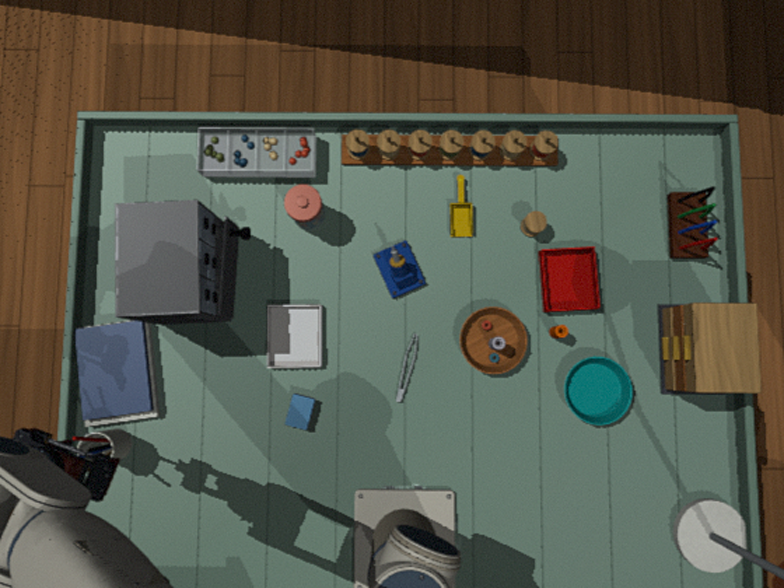

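View pics/scene0.png

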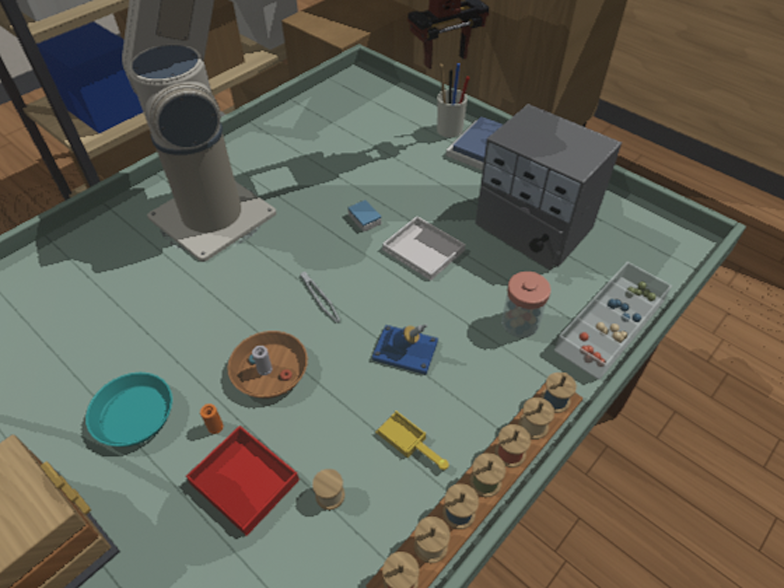

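Top view (784x588 scale): the wooden bowl at (495,341) and the teal bowl at (599,391) share a shape. The wooden one is meant, because it matches the described colour and holds the grey sleeve at (498,343). The orange lookalike at (560,331) is not meant. The gauge is at (400,269), the tray at (295,336) and the bin at (570,280). I'll confirm in an enlarged crop.

```bash
python3 - <<'E'
from h import *
t=load('top');s=load('scene')
def c(d,x,y,w,h): return cv2.resize(d['frame'][y:y+h,x:x+w],(400,300),interpolation=cv2.INTER_CUBIC)
# crops 64x48 -> x6.25
a=np.vstack([np.hstack([c(t,320,212,80,60),c(t,250,160,80,60)]),np.hstack([c(s,150,230,80,60),c(s,255,215,80,60)])])
cv2.imwrite('pics/crop1.png',a)
def cen(d,lo,hi,amin=60):
    m=cv2.inRange(cv2.cvtColor(d['frame'],cv2.COLOR_BGR2HSV),lo,hi)
    cs=cv2.findContours(m,0,2)[0]
    return [(cv2.minAreaRect(k),cv2.contourArea(k)) for k in cs if cv2.contourArea(k)>amin]
print('red',cen(t,(0,200,60),(5,255,255),300)); print('blue',cen(t,(108,150,40),(122,255,255),200))
print('white',cen(t,(0,0,130),(180,40,255),400)); print('wood',cen(t,(5,100,50),(16,220,255),400))
# tray corners etc.
for n,u,v,z in (('bin',570,280,30),('tray',295,336,20),('bowl',495,341,30)):print(n,onz(t,u/1.4,v/1.4,z))
E
```

```text
red [(((406.2379455566406, 199.04483032226562), (44.15896224975586, 40.400753021240234), 86.633544921875), 1573.0)]
blue [(((284.89599609375, 191.8485565185547), (34.19330978393555, 25.79601287841797), 64.98310089111328), 654.0)]
white [(((37.5, 398.0), (59.0, 42.0), 0.0), 1504.5), (((507.5, 383.0), (50.0, 47.0), 90.0), 1731.0), (((288.11773681640625, 363.935302734375), (70.22357940673828, 26.996248245239258), 0.9548412561416626), 1231.0), (((125.02732849121094, 283.1736145019531), (43.123077392578125, 82.63076782226562), 14.250031471252441), 1230.5), (((209.5, 240.0), (46.0, 39.0), 90.0), 956.5), (((218.03524780273438, 176.51800537109375), (87.53288269042969, 39.093177795410156), 72.07208251953125), 1139.0), (((307.0, 143.0), (46.0, 32.0), 90.0), 526.5), (((266.0, 154.5), (71.0, 44.0), 90.0), 1649.5), (((184.5, 109.0), (24.0, 79.0), 90.0), 794.5), (((133.0, 142.0), (96.0, 126.0), 90.0), 4369.0)]
wood [(((352.0000305175781, 243.00003051757812), (48.08325958251953, 46.66904067993164), 45.0), 1710.0), (((216.1000213623047, 144.6999969482422), (25.491174697875977, 24.59674644470215), 63.43495178222656), 492.5), (((320.50079345703125, 106.9114990234375), (153.17098999023438, 20.91068458557129), 0.5070290565490723), 1320.0), (((348.0, 16.0), (32.0, 46.0), 90.0), 1191.5), (((310.5, 16.0), (32.0, 23.0), 90.0), 635.0), (((286.5, 16.0), (32.0, 23.0), 90.0), 485.5), (((262.0, 15.5), (31.0, 22.0), 90.0), 630.0), (((237.0, 15.5), (31.0, 22.0), 90.0), 418.5), (((279.5, 202.5), (405.0, 559.0), 90.0), 45441.5)]
bin [ 570.20121326 -365.2407923    30.        ]
tray [441.78021058 244.92293683  20.        ]
bowl [ 433.64898124 -197.25798978   30.        ]
```

View pics/crop1.png

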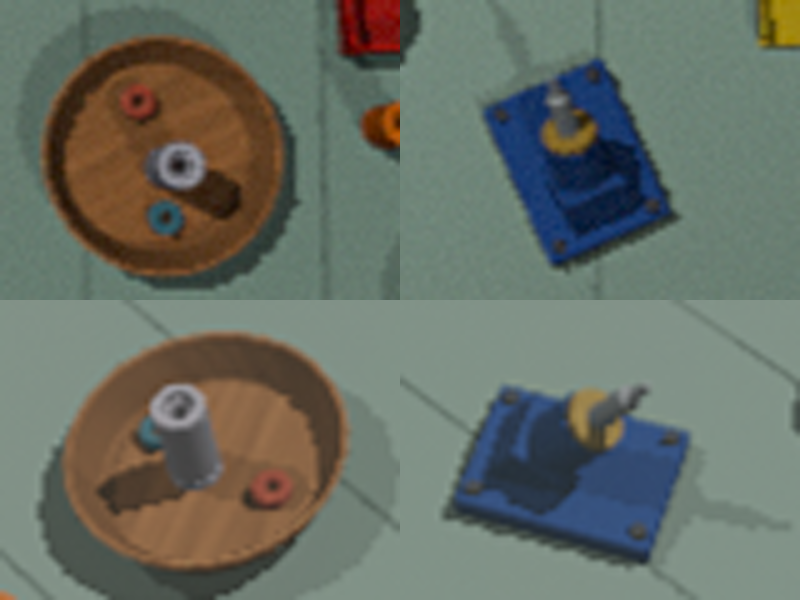

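The crop confirms it. The wooden bowl holds the grey sleeve, with its top at top px (356,245) and scene px (186,251), plus the red and teal beads. The pin leans up-left in the top view: collar at top (283.6,186.2) and scene (294.2,238.6), tip at top (281.4,177.6) and scene (303.2,233).

```bash
python3 - <<'E'
from h import *
t=load('top');s=load('scene');np.set_printoptions(precision=1,suppress=True)
print('sleeve top',onz(t,356,245,65),onz(s,185.8,250.8,65),tri((t,356,245),(s,185.8,250.8)))
print('collar',onz(t,283.6,186.2,62),onz(s,294.2,238.6,62))
print('tip',onz(t,281.4,177.6,99.7),onz(s,303.2,233,99.7))
print('base corners',[onz(t,u/5+170,v/5+160,14)[:2] for u,v in((485,107),(600,60),(675,215),(555,265))])
print('tray',[onz(t,u/1.4,v/1.4,20)[:2] for u,v in((268,306),(322,306),(322,367),(268,369))])
print('bin',[onz(t,u/1.4,v/1.4,30)[:2] for u,v in((540,250),(598,248),(600,310),(542,313))])
print('jar',onz(t,303/1.4,203/1.4,120)[:2],'cab edge',onz(t,238/1.4,260/1.4,200),onz(t,215/1.4,200/1.4,250))
print('tweez',onz(t,406/1.4,367/1.4,5)[:2],'spool',onz(t,535/1.4,224/1.4,52)[:2])
o=ctrl.get_obs();print(R.from_rotvec(o['orientation']).as_matrix())
E
```

```text
sleeve top [ 428.2 -198.7   65. ] [ 431.3 -198.3   65. ] [ 428.9 -198.2   62.4]
collar [605.7  19.7  62. ] [609.9  19.   62. ]
tip [625.4  26.7  99.7] [633.   26.1  99.7]
base corners [array([628.6,  71.9]), array([659.3,  -0.8]), array([560.6, -48.5]), array([528.4,  26.9])]
tray [array([508.2, 306.8]), array([509.1, 186.2]), array([373.8, 183.6]), array([368.5, 302.9])]
bin [array([ 637.3, -299.9]), array([ 642.7, -429.4]), array([ 503.8, -429.9]), array([ 496.2, -301.7])]
jar [717.9 219.3] cab edge [582.3 332.7 200. ] [689.1 367.9 250. ]
tweez [375.1  -2.3] spool [ 691.4 -284.6]
[[-0.9  0.3 -0. ]
 [ 0.3  0.9 -0. ]
 [ 0.  -0.  -1. ]]
```

Emit:
{"fn": "arm_command", "kwargs": {"series": [{"linear": [0, 0, 0], "turn": 0.14}, {"linear": [0, 0, 0], "turn": 0.14}, {"linear": [0, 0, 0], "turn": 0.14}, {"linear": [0, 0, 0], "turn": 0.14}, {"linear": [0, 0, 0], "turn": 0.14}, {"linear": [0, 0, 0], "turn": 0.14}, {"linear": [0, 0, 0], "turn": 0.14}, {"linear": [0, 0, 0], "turn": 0.14}, {"linear": [0, 0, 0], "turn": 0.107}], "jaw": 1}}

```text
t: 1.0
ee_pos: [209.9, 588.3, 241.2]
orientation: [2.226, 2.216, -0.001]
ft_force: [-0.5, 0.3, 0.4]
width: 88.1
grasp_force: 0.0
```

Emit:
{"fn": "arm_command", "kwargs": {"series": [{"linear": [-0.0438, 0.023, 0], "turn": 0}, {"linear": [-0.0438, 0.023, 0], "turn": 0}, {"linear": [-0.0438, 0.023, 0], "turn": 0}, {"linear": [-0.0438, 0.023, 0], "turn": 0}, {"linear": [-0.0438, 0.023, 0], "turn": 0}, {"linear": [-0.0438, 0.023, 0], "turn": 0}, {"linear": [-0.0438, 0.023, 0], "turn": 0}, {"linear": [-0.0438, 0.023, 0], "turn": 0}, {"linear": [-0.0438, 0.023, 0], "turn": 0}, {"linear": [-0.0438, 0.023, 0], "turn": 0}]}}

```text
t: 2.0
ee_pos: [440.9, 148.9, 241.7]
orientation: [-2.22, -2.223, -0.0]
ft_force: [0.8, 0.9, -1.0]
width: 87.8
grasp_force: 0.0
```

Emit:
{"fn": "arm_command", "kwargs": {"series": [{"linear": [-0.0435, -0.0012, 0.008], "turn": 0}, {"linear": [-0.0435, -0.0012, 0.008], "turn": 0}, {"linear": [-0.0435, -0.0012, 0.008], "turn": 0}, {"linear": [-0.0435, -0.0012, 0.008], "turn": 0}, {"linear": [-0.0435, -0.0012, 0.008], "turn": 0}, {"linear": [-0.0435, -0.0012, 0.008], "turn": 0}, {"linear": [-0.0435, -0.0012, 0.008], "turn": 0}, {"linear": [-0.0435, -0.0012, 0.008], "turn": 0}]}}

```text
t: 2.8
ee_pos: [430.7, -198.9, 177.3]
orientation: [-2.22, -2.222, -0.0]
ft_force: [1.3, 0.4, -0.1]
width: 87.5
grasp_force: 0.0
```

Emit:
{"fn": "arm_command", "kwargs": {"series": [{"linear": [0, 0, 0], "turn": 0.144}, {"linear": [0, 0, 0], "turn": 0.144}, {"linear": [0, 0, 0], "turn": 0.144}, {"linear": [0, 0, 0], "turn": 0.144}, {"linear": [0, 0, 0], "turn": 0.144}, {"linear": [0, 0, 0], "turn": 0.144}, {"linear": [0, 0, 0], "turn": 0.144}, {"linear": [0, 0, 0], "turn": 0.144}, {"linear": [0, 0, 0], "turn": 0}]}}

```text
t: 3.7
ee_pos: [431.0, -197.1, 177.5]
orientation: [-3.073, -0.652, 0.001]
ft_force: [0.1, 0.8, 0.0]
width: 87.7
grasp_force: 0.0
```

```bash
python3 - <<'E'
from h import *
np.set_printoptions(precision=3,suppress=True)
d=cam('wrist');cv2.imwrite('pics/w1.png',d['frame'])
o=ctrl.get_obs();print(R.from_rotvec(o['orientation']).as_matrix()[:,0],ray(d,280,210),proj(d,(429,-198.4,65)))
E
```

```text
[ 0.912  0.41  -0.   ] (array([ 507.292, -163.97 ,  320.017]), array([-0.278, -0.131, -0.952])) [277.76 213.3 ]
```

View pics/w1.png

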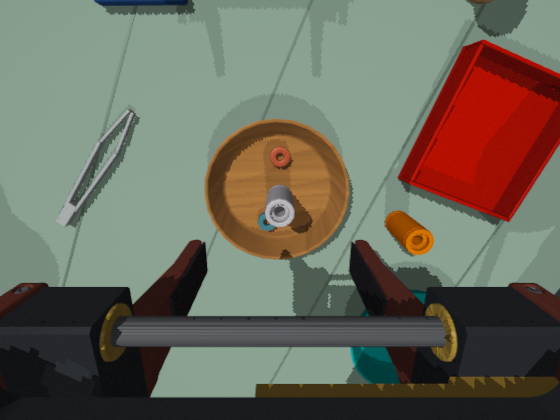

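The wrist view shows the sleeve top at (280,211), within 2 px of the prediction, upright and centred between the fingers. The beads sit off the finger line, so I'll descend and grip.

Emit:
{"fn": "arm_command", "kwargs": {"series": [{"linear": [-0.0015, 0.0015, 0.04], "turn": 0}, {"linear": [0, 0, 0.045], "turn": 0}, {"linear": [0, 0, 0.03], "turn": 0}, {"linear": [0, 0, 0.0155], "turn": 0}, {"linear": [0, 0, 0], "turn": 0}]}}

```text
t: 4.25
ee_pos: [428.9, -198.4, 45.1]
orientation: [-3.069, -0.659, 0.006]
ft_force: [0.1, 0.3, -0.2]
width: 87.8
grasp_force: 0.0
```

Emit:
{"fn": "arm_command", "kwargs": {"series": [{"linear": [0, 0, 0], "turn": 0}, {"linear": [0, 0, 0], "turn": 0}, {"linear": [0, 0, 0], "turn": 0}, {"linear": [0, 0, 0], "turn": 0}, {"linear": [0, 0, 0], "turn": 0}, {"linear": [0, 0, 0], "turn": 0}, {"linear": [0, 0, 0], "turn": 0}], "jaw": -1}}

```text
t: 4.95
ee_pos: [430.5, -199.1, 47.3]
orientation: [3.072, 0.655, 0.0]
ft_force: [0.0, -0.3, 0.5]
width: 35.4
grasp_force: 0.0
```

Emit:
{"fn": "arm_command", "kwargs": {"series": [{"linear": [0, 0, 0], "turn": 0}, {"linear": [0, 0, 0], "turn": 0}, {"linear": [0, 0, 0], "turn": 0}]}}

```text
t: 5.25
ee_pos: [430.5, -199.1, 47.2]
orientation: [-3.073, -0.655, 0.0]
ft_force: [-0.2, -0.7, 1.1]
width: 27.2
grasp_force: 30.0
```

Emit:
{"fn": "arm_command", "kwargs": {"series": [{"linear": [0, 0, -0.01], "turn": 0}, {"linear": [0, 0, 0], "turn": 0}]}}

```text
t: 5.45
ee_pos: [431.0, -199.4, 58.2]
orientation: [3.072, 0.654, 0.002]
ft_force: [0.6, 0.1, -1.7]
width: 27.3
grasp_force: 30.0
```

Emit:
{"fn": "arm_command", "kwargs": {"series": [{"linear": [0.016, 0, -0.003], "turn": 0}, {"linear": [0.016, 0, 0], "turn": 0}, {"linear": [0.016, 0, 0], "turn": 0}, {"linear": [0.005, 0, 0], "turn": 0}, {"linear": [0.005, 0, 0], "turn": 0}, {"linear": [0.005, 0, 0], "turn": 0}]}}

```text
t: 6.05
ee_pos: [486.7, -173.3, 59.7]
orientation: [-3.071, -0.657, 0.006]
ft_force: [-8.7, -10.7, 5.9]
width: 26.9
grasp_force: 30.0
```

Emit:
{"fn": "arm_command", "kwargs": {"series": [{"linear": [0.005, 0, 0], "turn": 0}, {"linear": [0.005, 0, 0], "turn": 0}, {"linear": [0.005, 0, 0], "turn": 0}, {"linear": [0, 0, 0], "turn": 0}]}}

```text
t: 6.45
ee_pos: [500.4, -168.1, 60.0]
orientation: [3.072, 0.656, -0.005]
ft_force: [-4.9, -7.7, 3.0]
width: 26.4
grasp_force: 30.0
```

```bash
python3 - <<'E'
from h import *
d=cam('wrist');s=cam('scene')
cv2.imwrite('pics/w2.png',np.hstack([cv2.resize(d['frame'][140:290,190:390],(400,300)),cv2.resize(s['frame'][210:300,140:260],(400,300))]))
E
```

```text
(no output)
```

View pics/w2.png

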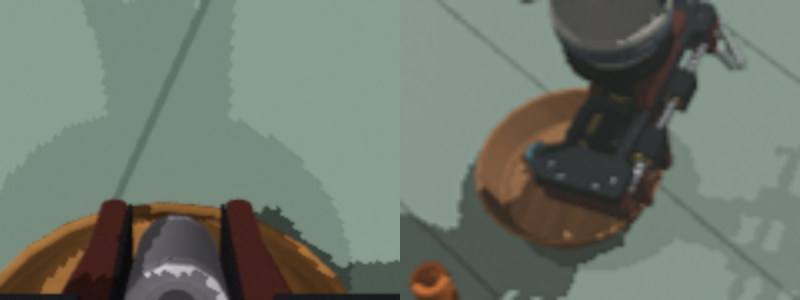

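The sleeve is pivoting in the grip: tilted between the fingers against the bowl's rim, at about 10 N. I'll lift and carry it to a hover short of the pin for a close look.

Emit:
{"fn": "arm_command", "kwargs": {"series": [{"linear": [0, 0, -0.025], "turn": 0}, {"linear": [0, 0, -0.04], "turn": 0}, {"linear": [0, 0, -0.045], "turn": 0}, {"linear": [0.028, -0.0246, -0.02], "turn": 0}, {"linear": [0.028, -0.0246, 0], "turn": 0}, {"linear": [0.028, -0.0246, 0], "turn": 0}, {"linear": [0.028, -0.0246, 0], "turn": 0}, {"linear": [0.028, -0.0246, 0], "turn": 0}, {"linear": [0, 0, 0], "turn": 0}, {"linear": [0, 0, 0], "turn": 0}]}}

```text
t: 7.55
ee_pos: [579.0, 2.6, 189.7]
orientation: [-3.072, -0.657, 0.002]
ft_force: [0.3, 0.5, -0.5]
width: 26.3
grasp_force: 30.0
```

```bash
python3 - <<'E'
from h import *
np.set_printoptions(precision=3,suppress=True)
d=cam('wrist');s=cam('scene');o=ctrl.get_obs();p=o['ee_pos']
u,v=proj(s,p).astype(int);print(p,u,v,proj(d,p))
x0,y0=u-50,v-45
cv2.imwrite('pics/w3.png',np.hstack([cv2.resize(d['frame'][110:320,180:380],(400,420),interpolation=2),cv2.resize(s['frame'][y0:y0+105,x0:x0+100],(400,420),interpolation=2)]));print(x0,y0)
E
```

```text
[578.645   1.341 189.816] 280 204 [278.577 275.578]
230 159
```

View pics/w3.png

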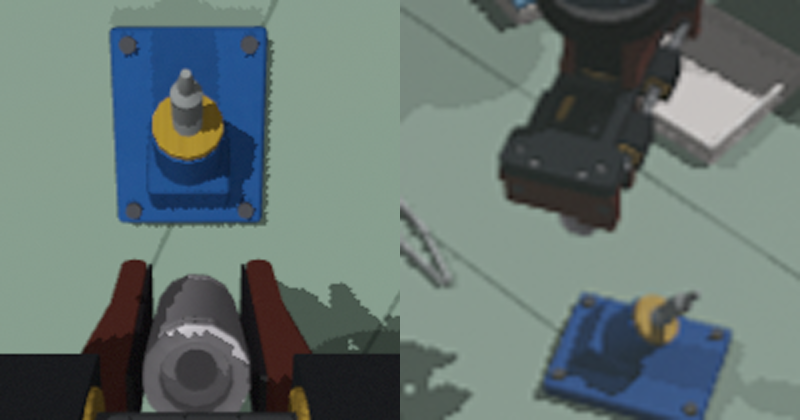

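The wrist crop (×2, offset 180,110) shows the pin tip at px (273,146.5), the collar centre at (274,173) and the sleeve mouth centre at (278.5,294). The sleeve's far lower edge is at (277.5,247.5). Next I'll compute the tilt and the pin position.

```bash
python3 - <<'E'
from h import *
np.set_printoptions(precision=1,suppress=True)
d=load('wrist');s=load('scene');t=load('top')
p=np.array([579,2.2,189.8]);u=np.array([.91,.414,0]);z=np.array([0,0,1.])
for h in(38,42,46):
  for th in(15,25,30,35,40):
    a=np.sin(np.radians(th))*u+np.cos(np.radians(th))*z;n=np.cos(np.radians(th))*u-np.sin(np.radians(th))*z
    print(h,th,'mouth',proj(d,p+(60-h)*a),'corner',proj(d,p-h*a+14*n),'mouth top/bottom edge',proj(d,p+(60-h)*a+14*n)[1])
L=[onz(d,x/2+180,y/2+110,14)[:2] for x,y in((110,28),(264,28),(268,221),(120,222))]
print('base',np.array(L),'ctr',np.mean(L,0)); 
for e in(L[0]-L[3],L[1]-L[2],L[1]-L[0],L[2]-L[3]):print(np.linalg.norm(e),np.degrees(np.arctan2(e[1],e[0])))
C=onz(d,274,173,62);T=onz(d,273,146.5,99.7);print('collar',C,'tip',T,T-C)
w=(d,274,173);print(tri(w,(t,283.6,186.2),(s,294.2,238.6)),tri((d,273,146.5),(t,281.4,177.6),(s,303.2,233)))
E
```

```text
38 15 mouth [277.2 287.1] corner [277.5 238.8] mouth top/bottom edge 257.8366860422097
38 25 mouth [277.2 278.9] corner [277.6 248.3] mouth top/bottom edge 249.17903815299297
38 30 mouth [277.2 274.8] corner [277.6 253.2] mouth top/bottom edge 245.28690679628602
38 35 mouth [277.2 270.7] corner [277.6 258.3] mouth top/bottom edge 241.7296763078307
38 40 mouth [277.2 266.6] corner [277.7 263.4] mouth top/bottom edge 238.5321815464605
42 15 mouth [277.3 284.5] corner [277.5 237.9] mouth top/bottom edge 256.0698366694601
42 25 mouth [277.2 278. ] corner [277.6 248.3] mouth top/bottom edge 249.09737790353628
42 30 mouth [277.2 274.7] corner [277.6 253.6] mouth top/bottom edge 246.01377789241326
42 35 mouth [277.2 271.4] corner [277.7 259. ] mouth top/bottom edge 243.22966420072578
42 40 mouth [277.2 268.2] corner [277.7 264.6] mouth top/bottom edge 240.76218993624977
46 15 mouth [277.3 282.1] corner [277.6 237.1] mouth top/bottom edge 254.3995684540363
46 25 mouth [277.3 277.1] corner [277.6 248.2] mouth top/bottom edge 249.0200703698422
46 30 mouth [277.3 274.7] corner [277.7 253.9] mouth top/bottom edge 246.70286204019175
46 35 mouth [277.3 272.2] corner [277.7 259.8] mouth top/bottom edge 244.6542407136318
46 40 mouth [277.3 269.7] corner [277.7 265.7] mouth top/bottom edge 242.884720172973
base [[629.1  73.8]
 [662.1   0.2]
 [566.6 -49.3]
 [530.9  28.6]] ctr [597.2  13.3]
108.07012365915413 24.708403969035853
107.5872618466444 27.385800677783028
80.63841394627369 -65.84889496472
85.66045450115539 -65.41468659721242
collar [607.   18.6  62. ] tip [632.6  30.2  99.7] [25.6 11.6 37.7]
[607.1  19.6  59.1] [629.5  29.   91.9]
```

```bash
python3 - <<'E'
from h import *
from scipy.optimize import least_squares
np.set_printoptions(precision=2,suppress=True)
d=load('wrist')
p=np.array([579,2.2,189.8]);u=np.array([.91,.414,0]);z=np.array([0,0,1.]);y=np.array([.414,-.91,0])
def f(q):
    a=np.sin(q[0])*u+np.cos(q[0])*z;n=np.cos(q[0])*u-np.sin(q[0])*z
    c=p+q[2]*n; m=c+(60-q[1])*a;b=c-q[1]*a
    w=lambda e:proj(d,e+14*y)[0]-proj(d,e-14*y)[0]
    return np.array([proj(d,m)[1],proj(d,m+14*n)[1],proj(d,b+14*n)[1],w(m),w(b)])
obs=np.array([294,271.5,247.5,52.5,38])
for g in(-.4,0,.4):
    r=least_squares(lambda q:np.append((f(q)-obs),q[2]*.3),[g,42,0]);print(np.degrees(r.x[0]),r.x[1:],r.cost,f(r.x))
for th in(-35,-25,-15,0,25,35):print(th,f([np.radians(th),42,0]))
cv2.imwrite('pics/w4.png',cv2.resize(d['frame'][225:330,200:360],(800,525),interpolation=cv2.INTER_CUBIC))
E
```

```text
13.870612918654482 [54.58 -9.81] 7.16026790001458 [295.52 269.69 247.27  52.45  37.9 ]
13.870618777864749 [54.58 -9.81] 7.160267899988329 [295.52 269.69 247.27  52.45  37.9 ]
13.87062182737093 [54.58 -9.81] 7.160267899995986 [295.52 269.69 247.27  52.45  37.9 ]
-35 [307.22 297.23 199.2   54.61  43.89]
-25 [304.58 289.36 204.57  55.47  42.66]
-15 [300.86 280.93 211.37  56.19  41.69]
0 [293.47 268.07 223.69  56.97  40.73]
25 [278.01 249.1  248.25  57.23  40.42]
35 [271.44 243.23 259.04  56.96  40.74]
```

View pics/w4.png

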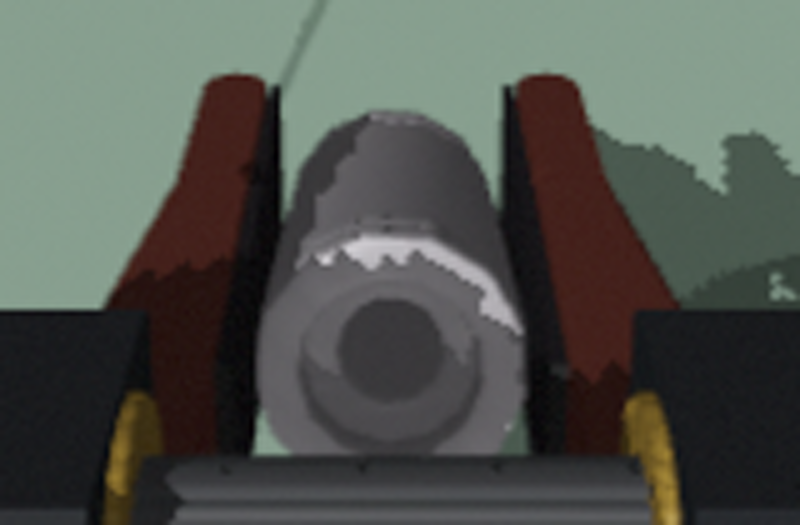

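```bash
python3 - <<'E'
from h import *
from scipy.optimize import least_squares
np.set_printoptions(precision=2,suppress=True)
d=load('wrist')
p=np.array([579,2.2,189.8]);u=np.array([.91,.414,0]);z=np.array([0,0,1.]);y=np.array([.414,-.91,0])
def f(q):
    a=np.sin(q[0])*u+np.cos(q[0])*z;n=np.cos(q[0])*u-np.sin(q[0])*z
    m=p+q[1]*u+q[2]*z;b=m-60*a
    w=lambda e,r=14:proj(d,e+r*y)[0]-proj(d,e-r*y)[0]
    V=lambda e:proj(d,e)[1]
    return np.array([V(m+14*n),V(b+14*n),w(m),w(b),V(m+9*n),V(m-9*n),w(m-5*a,5.2),V(m-5*a+5.2*n),V(m-5*a-5.2*n)])
g=lambda yy:225+yy/5
obs=np.array([g(235),g(112),53,40,g(297),g(455),20,g(299),g(402)])
r=least_squares(lambda q:f(q)-obs,[.5,0,15]);th=r.x[0]
print(np.degrees(th),'mouth rel TCP u,z',r.x[1:],r.cost);print(obs);print(f(r.x))
print('bottom rel',r.x[1:]-60*np.array([np.sin(th),np.cos(th)]))
E
```

```text
12.607256026941139 mouth rel TCP u,z [-7.53 12.02] 4.917150804761245
[272.  247.4  53.   40.  284.4 316.   20.  284.8 305.4]
[272.96 247.29  53.98  38.71 282.43 316.1   19.41 286.18 305.04]
bottom rel [-20.62 -46.53]
```

In the wrist close-up the mouth is centred near px (278,296) and the far lower edge is at (278,247). The sleeve tilts about 13° and sits about 10 mm back in the pads. The inner hole is 10.5 mm wide at that scale, so it looks like the tight sleeve, but the pin decides. I'll start the nose in the mouth gently, let the sleeve settle on the pin, then regrip.

Emit:
{"fn": "arm_command", "kwargs": {"series": [{"linear": [0.02, -0.001, 0.004], "turn": 0}, {"linear": [0.02, -0.001, 0.008], "turn": 0}, {"linear": [0.02, -0.0005, 0.01], "turn": 0}, {"linear": [0.02, -0.0005, 0.011], "turn": 0}, {"linear": [0, 0, 0], "turn": 0}, {"linear": [0, 0, 0], "turn": 0}]}}

```text
t: 8.25
ee_pos: [650.4, 36.2, 156.7]
orientation: [-3.073, -0.653, 0.003]
ft_force: [-1.3, -0.0, -1.2]
width: 26.3
grasp_force: 30.0
```

```bash
python3 - <<'E'
from h import *
np.set_printoptions(precision=1,suppress=True)
d=cam('wrist');s=cam('scene');p=ctrl.get_obs()['ee_pos'];print(p)
q=proj(s,(631.8,30,99.7));x,y=int(q[0])-40,int(q[1])-45;r=proj(d,(631.8,30,99.7));print('s',x,y,q,'w',r)
cv2.imwrite('pics/w5.png',np.hstack([cv2.resize(d['frame'][150:330,190:370],(400,400),interpolation=2),cv2.resize(s['frame'][y:y+80,x:x+80],(400,400),interpolation=2)]))
E
```

```text
[650.4  36.3 157.5]
s 263 186 [303.8 231.8] w [274.7 257.9]
```

View pics/w5.png

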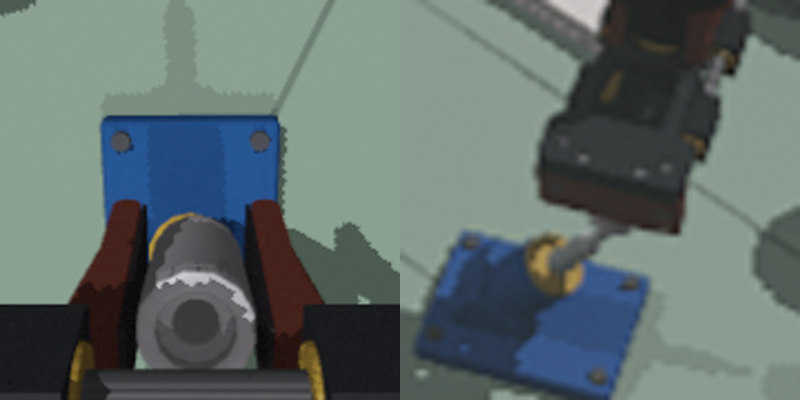

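The wrist crop shows the sleeve column at px 278.6 and the pin plane about 2 mm to its left. In the scene crop the sleeve's lower end is just above the pin tip. I'll correct 2 mm in y and descend gently.

Emit:
{"fn": "arm_command", "kwargs": {"series": [{"linear": [-0.001, -0.002, 0.005], "turn": 0}, {"linear": [-0.001, 0, 0.005], "turn": 0}, {"linear": [-0.001, 0, 0.004], "turn": 0}, {"linear": [0, 0, 0], "turn": 0}]}}

```text
t: 8.75
ee_pos: [646.9, 37.9, 142.4]
orientation: [-3.072, -0.655, 0.002]
ft_force: [0.4, 0.7, -1.2]
width: 26.6
grasp_force: 30.0
```

Emit:
{"fn": "arm_command", "kwargs": {"series": [{"linear": [-0.0005, 0, 0.002], "turn": 0}, {"linear": [-0.0005, 0, 0.002], "turn": 0}, {"linear": [0, 0, 0], "turn": 0}]}}

```text
t: 9.05
ee_pos: [646.6, 37.6, 138.9]
orientation: [-3.073, -0.655, 0.001]
ft_force: [-0.8, 0.2, -1.0]
width: 26.6
grasp_force: 30.0
```

Emit:
{"fn": "arm_command", "kwargs": {"series": [{"linear": [-0.0005, 0, 0.002], "turn": 0}, {"linear": [-0.0005, 0, 0.002], "turn": 0}, {"linear": [0, 0, 0], "turn": 0}]}}

```text
t: 9.35
ee_pos: [645.6, 37.2, 134.9]
orientation: [-3.073, -0.655, 0.001]
ft_force: [0.1, -0.5, -1.1]
width: 26.6
grasp_force: 30.0
```

Emit:
{"fn": "arm_command", "kwargs": {"series": [{"linear": [0, 0, 0.002], "turn": 0}, {"linear": [0, 0, 0], "turn": 0}]}}

```text
t: 9.55
ee_pos: [645.7, 37.2, 132.9]
orientation: [-3.073, -0.655, 0.001]
ft_force: [0.4, -0.5, -0.7]
width: 26.6
grasp_force: 30.0
```

Emit:
{"fn": "arm_command", "kwargs": {"series": [{"linear": [0, 0, 0.002], "turn": 0}, {"linear": [0, 0, 0], "turn": 0}]}}

```text
t: 9.75
ee_pos: [645.7, 37.2, 130.9]
orientation: [-3.073, -0.655, 0.001]
ft_force: [0.0, 0.5, 0.0]
width: 26.3
grasp_force: 30.0
```

Emit:
{"fn": "arm_command", "kwargs": {"series": [{"linear": [0, 0, 0.002], "turn": 0}, {"linear": [0, 0, 0], "turn": 0}]}}

```text
t: 9.95
ee_pos: [645.6, 37.0, 129.2]
orientation: [3.072, 0.655, -0.001]
ft_force: [-2.2, -1.3, 1.4]
width: 26.8
grasp_force: 30.0
```

Light contact appears at a depth of about 18 mm, in the direction expected with the nose inside the bore. I'll open the fingers slightly so the sleeve settles on the pin between them.

Emit:
{"fn": "arm_command", "kwargs": {"series": [{"linear": [0, 0, 0], "turn": 0}, {"linear": [0, 0, 0], "turn": 0}, {"linear": [0, 0, 0], "turn": 0}, {"linear": [0, 0, 0], "turn": 0}, {"linear": [0, 0, 0], "turn": 0}], "jaw": -0.1}}

```text
t: 10.45
ee_pos: [645.9, 37.2, 129.1]
orientation: [-3.073, -0.655, -0.0]
ft_force: [1.0, 0.4, 0.2]
width: 39.8
grasp_force: 0.0
```

```bash
python3 - <<'E'
from h import *
np.set_printoptions(precision=1,suppress=True)
d=cam('wrist');s=cam('scene');o=ctrl.get_obs();print(o['ee_pos'],o['width'])
q=proj(s,(631.8,30,99.7));x,y=int(q[0])-40,int(q[1])-45;print(x,y)
cv2.imwrite('pics/w6.png',np.hstack([cv2.resize(d['frame'][150:330,190:370],(400,400),interpolation=2),cv2.resize(s['frame'][y:y+80,x:x+80],(400,400),interpolation=2)]))
E
```

```text
[645.9  37.2 129.2] 39.77031895319488
263 186
```

View pics/w6.png

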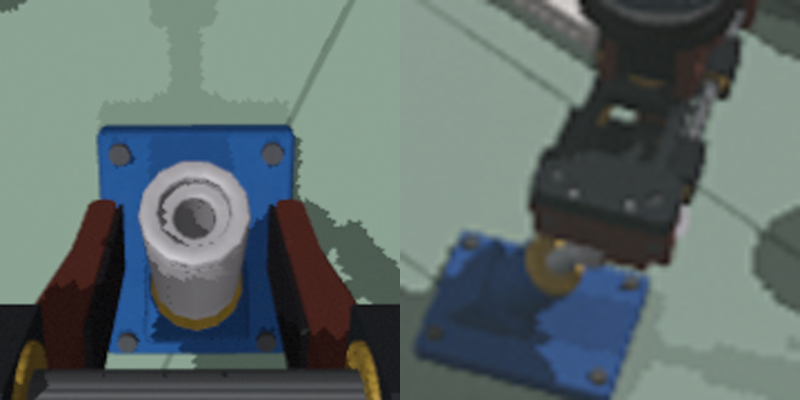

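The wrist crop shows the sleeve sitting on the pin. Its mouth is at px (278,248) and it leans away with the lower end over the collar. The narrow inner bore is visible. Next is its tilt.

```bash
python3 - <<'E'
from h import *
np.set_printoptions(precision=1,suppress=True)
d=load('wrist');u=np.array([.91,.414,0]);z=np.array([0,0,1.]);C=np.array([607,18.6,62.])
a=.574*u+.819*z
for s in(0,26,30):
    B=C+s*a
    for th in(25,35,40,45,50,55):
        v=np.sin(np.radians(th))*u+np.cos(np.radians(th))*z;n=np.cos(np.radians(th))*u-np.sin(np.radians(th))*z
        y=np.array([.414,-.91,0]);m=B+60*v
        print(s,th,'mouth',proj(d,m),'w',proj(d,m+14*y)[0]-proj(d,m-14*y)[0],'top/bot',proj(d,m+14*n)[1],proj(d,m-14*n)[1],'lower end near edge',proj(d,B-14*n)[1])
print('obs mouth row 247.7 w 49.5 top 222.5 bot 268; lower edge 298')
E
```

```text
0 25 mouth [278.5 289.1] w 45.882861420236054 top/bot 265.7801507005606 312.9738085617472 lower end near edge 296.2353607884595
0 35 mouth [278.3 271.6] w 45.300382601945444 top/bot 249.01573253309155 295.23313413983186 lower end near edge 296.4732334475996
0 40 mouth [278.3 263.1] w 44.85231812457204 top/bot 241.36956359716822 286.1004200495788 lower end near edge 296.38405674699163
0 45 mouth [278.3 254.9] w 44.311678358199174 top/bot 234.3260767977556 276.98149535879617 lower end near edge 296.15396537656545
0 50 mouth [278.2 247.2] w 43.6893638651423 top/bot 227.9464441072583 268.01442052993247 lower end near edge 295.7828337997971
0 55 mouth [278.2 240. ] w 42.997250769074014 top/bot 222.27378033128693 259.32875375065925 lower end near edge 295.27182098051526
26 25 mouth [278.3 287.3] w 53.285475211225844 top/bot 260.25556629057877 315.0211152032632 lower end near edge 295.7422003603532
26 35 mouth [278.2 267. ] w 52.501489319413196 top/bot 241.05818578374073 294.38245917298013 lower end near edge 296.0026761008306
26 40 mouth [278.1 257.2] w 51.900595519824265 top/bot 232.39422
[... 592 characters left out ...]
outh [278.2 266.2] w 53.81764951203175 top/bot 239.6100235908067 294.2262721049688 lower end near edge 295.9201859889374
30 40 mouth [278.1 256.1] w 53.186431563997814 top/bot 230.76551598655567 283.3393603914127 lower end near edge 295.8153908347019
30 45 mouth [278.1 246.6] w 52.42790936506657 top/bot 222.70078210380436 272.49826350385246 lower end near edge 295.5497510418582
30 50 mouth [278.  237.6] w 51.55898317618971 top/bot 215.48197439744592 261.8819014805844 lower end near edge 295.1228447449038
30 55 mouth [278.  229.3] w 50.597820669397606 top/bot 209.1507077812348 251.65582774530745 lower end near edge 294.5357474086626
obs mouth row 247.7 w 49.5 top 222.5 bot 268; lower edge 298
```

The tilt is about 45° with the lower end at z≈26, so the sleeve stops on the cone and is tight. It sags about 10° past the pin axis. I'll regrip at mid-length and straighten it.

Emit:
{"fn": "arm_command", "kwargs": {"series": [{"linear": [-0.002, 0, 0.008], "turn": 0}, {"linear": [-0.0025, 0, 0.008], "turn": 0}, {"linear": [0, 0, 0.007], "turn": 0}, {"linear": [0, 0, 0], "turn": 0}]}}

```text
t: 10.95
ee_pos: [640.6, 35.2, 104.5]
orientation: [-3.072, -0.654, 0.004]
ft_force: [0.5, -0.3, -0.7]
width: 39.8
grasp_force: 0.0
```

Emit:
{"fn": "arm_command", "kwargs": {"series": [{"linear": [0, 0, 0], "turn": 0}, {"linear": [0, 0, 0], "turn": 0}, {"linear": [0, 0, 0], "turn": 0}, {"linear": [0, 0, 0], "turn": 0}], "jaw": -1}}

```text
t: 11.35
ee_pos: [642.0, 35.4, 106.4]
orientation: [3.073, 0.655, 0.001]
ft_force: [0.4, 0.3, -0.5]
width: 26.4
grasp_force: 30.0
```

Emit:
{"fn": "arm_command", "kwargs": {"series": [{"linear": [-0.001, 0, -0.0007], "turn": 0}, {"linear": [-0.001, 0, -0.0007], "turn": 0}, {"linear": [-0.001, 0, -0.0007], "turn": 0}, {"linear": [-0.001, 0, -0.0007], "turn": 0}, {"linear": [0, 0, 0], "turn": 0}]}}

```text
t: 11.85
ee_pos: [640.1, 34.5, 109.2]
orientation: [-3.073, -0.654, -0.008]
ft_force: [8.6, 3.1, -7.9]
width: 26.3
grasp_force: 30.0
```

```bash
cat > m.py <<'E'
from h import *
np.set_printoptions(precision=1,suppress=True)
d=cam('wrist');o=ctrl.get_obs();print(o['ee_pos'],o['width'],o['grasp_force'],o['ft_force'])
f=d['frame'];col=f[150:330,277].astype(int)  # bright sleeve vs blue/green
hsv=cv2.cvtColor(f,cv2.COLOR_BGR2HSV);m=((hsv[:,:,1]<45)&(hsv[:,:,2]>60)).astype(np.uint8);m[:, :230]=0;m[:,330:]=0;m[:150]=0;m[330:]=0
n,l,st,c=cv2.connectedComponentsWithStats(m)
for i in range(1,n):
    if st[i,4]>150:print(st[i],c[i])
cv2.imwrite('pics/m_%d.png'%(o['t']*100),np.hstack([f[150:350,190:370]]))
E
python3 m.py
```

```text
[640.1  34.5 109.1] 26.454441113665197 29.995579096794245 [ 7.5  4.1 -7.8]
[ 230  150  100  125 5829] [281.3 179.9]
[ 248  231   60   77 3404] [277.7 266.6]
[234 320  96  10 858] [282. 325.]
```

```bash
cat > tl.py <<'E'
from h import *
d=load('wrist');u=np.array([.91,.414,0]);z=np.array([0,0,1.]);C=np.array([607,18.6,62.]);a=.574*u+.819*z
y=np.array([.414,-.91,0])
for s in(26,30):
  for th in(30,35,40,45,50):
    v=np.sin(np.radians(th))*u+np.cos(np.radians(th))*z;n=np.cos(np.radians(th))*u-np.sin(np.radians(th))*z;m=C+s*a+60*v
    print(s,th,'top %.0f w %.0f'%(proj(d,m+14*n)[1],proj(d,m+14*y)[0]-proj(d,m-14*y)[0]))
E
python3 tl.py
```

```text
26 30 top 256 w 61
26 35 top 246 w 61
26 40 top 235 w 60
26 45 top 226 w 59
26 50 top 218 w 58
30 30 top 255 w 63
30 35 top 244 w 62
30 40 top 234 w 62
30 45 top 224 w 61
30 50 top 216 w 59
```

Emit:
{"fn": "arm_command", "kwargs": {"series": [{"linear": [-0.001, 0, -0.0006], "turn": 0}, {"linear": [-0.001, 0, -0.0006], "turn": 0}, {"linear": [-0.001, 0, -0.0006], "turn": 0}, {"linear": [0, 0, 0], "turn": 0}]}}

```text
t: 12.3
ee_pos: [637.7, 33.4, 110.7]
orientation: [-3.072, -0.654, -0.009]
ft_force: [9.6, 4.7, -10.4]
width: 26.7
grasp_force: 30.0
```

```bash
python3 m.py; python3 tl.py
```

```text
[637.6  33.4 110.7] 26.694796394820948 29.996209434466437 [ 10.    4.9 -11.3]
[ 230  150  100  125 5542] [281.5 178.6]
[ 248  231   60   72 3192] [277.6 264.2]
[235 320  95  10 833] [283.2 325. ]
26 30 top 250 w 61
26 35 top 239 w 60
26 40 top 229 w 60
26 45 top 220 w 59
26 50 top 212 w 57
30 30 top 248 w 63
30 35 top 237 w 62
30 40 top 227 w 61
30 45 top 218 w 60
30 50 top 210 w 59
```

Emit:
{"fn": "arm_command", "kwargs": {"series": [{"linear": [-0.001, 0, -0.0004], "turn": 0}, {"linear": [-0.001, 0, -0.0002], "turn": 0}, {"linear": [-0.0006, 0, 0.0008], "turn": 0}, {"linear": [-0.0006, 0, 0.0008], "turn": 0}, {"linear": [0, 0, 0], "turn": 0}, {"linear": [0, 0, 0], "turn": 0}, {"linear": [0, 0, 0], "turn": 0}]}}

```text
t: 13.05
ee_pos: [636.2, 32.7, 111.2]
orientation: [-3.072, -0.654, -0.014]
ft_force: [9.4, 7.2, -3.5]
width: 26.7
grasp_force: 30.0
```

```bash
python3 m.py; python3 tl.py|head -4
```

```text
[636.2  32.7 111.2] 26.5703917415849 29.99623783864081 [10.7  7.3 -3.8]
[ 230  150  100  125 5410] [281.6 178.2]
[ 248  230   60   69 3082] [277.6 262.8]
[230 320 100  10 871] [281.2 325. ]
26 30 top 246 w 61
26 35 top 235 w 60
26 40 top 226 w 60
26 45 top 217 w 59
```

Emit:
{"fn": "arm_command", "kwargs": {"series": [{"linear": [-0.0008, 0, 0.0012], "turn": 0}, {"linear": [-0.0008, 0, 0.0012], "turn": 0}, {"linear": [0, 0, 0], "turn": 0}, {"linear": [0, 0, 0], "turn": 0}, {"linear": [0, 0, 0], "turn": 0}]}}

```text
t: 13.6
ee_pos: [636.3, 32.4, 110.7]
orientation: [-3.073, -0.654, -0.02]
ft_force: [10.5, 9.5, 6.6]
width: 26.8
grasp_force: 30.0
```

```bash
python3 m.py; python3 tl.py|head -4; python3 - <<'E'
from h import *
d=load('wrist');cv2.imwrite('pics/w7.png',cv2.resize(d['frame'][200:330,190:370],(720,520),interpolation=2))
u=np.array([.91,.414,0]);z=np.array([0,0,1.]);C=np.array([607,18.6,62.]);a=.574*u+.819*z;n=.819*u-.574*z
print('collar near edge',proj(d,C-17*n)); [print(s,proj(d,C+s*a-14*n)) for s in(0,26,34)]
E
```

```text
[636.3  32.4 110.7] 27.013405798348927 29.99834115500562 [10.6  9.   8. ]
[ 230  150  100  125 5485] [281.9 178.7]
[ 248  230   60   69 3085] [277.6 262.8]
[230 320 100  10 871] [281. 325.]
26 30 top 246 w 61
26 35 top 236 w 61
26 40 top 226 w 60
26 45 top 217 w 59
collar near edge [278.08416498 304.06687673]
0 [278.05309662 299.71691552]
26 [277.95622219 299.105598  ]
34 [277.92107286 298.88379126]
```

There is 14 N of axial back-force, no further advance, and the tilt is about 37°. So the sleeve is seated on the cone and stops short, which means the red bin. I'll withdraw along the pin and carry it there.

Emit:
{"fn": "arm_command", "kwargs": {"series": [{"linear": [0.005, 0, -0.007], "turn": 0}, {"linear": [0.0075, 0, -0.0107], "turn": 0}, {"linear": [0.0075, 0, -0.0107], "turn": 0}, {"linear": [0.008, 0, -0.0114], "turn": 0}, {"linear": [0, 0, -0.02], "turn": 0}, {"linear": [0, 0, -0.01], "turn": 0}]}}

```text
t: 14.25
ee_pos: [657.8, 42.1, 179.7]
orientation: [3.072, 0.655, 0.004]
ft_force: [-0.1, -0.1, -1.0]
width: 26.6
grasp_force: 30.0
```

Emit:
{"fn": "arm_command", "kwargs": {"series": [{"linear": [-0.026, 0.033, 0], "turn": 0}, {"linear": [-0.026, 0.033, 0], "turn": 0}, {"linear": [-0.026, 0.033, 0], "turn": 0}, {"linear": [-0.026, 0.033, 0], "turn": 0}, {"linear": [-0.026, 0.033, 0], "turn": 0}, {"linear": [-0.026, 0.033, 0], "turn": 0}, {"linear": [-0.026, 0.033, 0], "turn": 0}, {"linear": [-0.026, 0.033, 0], "turn": 0}, {"linear": [-0.026, 0.033, 0], "turn": 0}, {"linear": [-0.026, 0.033, 0], "turn": 0}]}}

```text
t: 15.25
ee_pos: [552.9, -367.1, 177.9]
orientation: [3.072, 0.654, 0.0]
ft_force: [1.4, 0.4, -0.7]
width: 26.6
grasp_force: 30.0
```

Emit:
{"fn": "arm_command", "kwargs": {"series": [{"linear": [0, 0, 0], "turn": 0.14}, {"linear": [0, 0, 0], "turn": 0.14}, {"linear": [0, 0, 0], "turn": 0.14}, {"linear": [0, 0, 0], "turn": 0}, {"linear": [0, 0, 0], "turn": 0}]}}

```text
t: 15.75
ee_pos: [553.6, -365.4, 177.5]
orientation: [3.141, 0.006, 0.0]
ft_force: [0.2, -0.2, -0.1]
width: 26.4
grasp_force: 30.0
```

```bash
python3 - <<'E'
from h import *
np.set_printoptions(precision=1,suppress=True)
d=cam('wrist');o=ctrl.get_obs();p=o['ee_pos'];print(p,o['orientation'],o['width'])
cv2.imwrite('pics/w8.png',cv2.resize(d['frame'],(784,588),interpolation=2))
m=cv2.inRange(cv2.cvtColor(d['frame'],cv2.COLOR_BGR2HSV),(0,200,60),(6,255,255));ys,xs=np.nonzero(m)
print('red box',xs.min(),xs.max(),ys.min(),ys.max())
print('sleeve pred: tilt,h ->mouth top edge, far corner')
X=np.array([1,0,0]);z=np.array([0,0,1.])
for th in(10,25,37,45):
    r=np.radians(th);a=np.sin(r)*X+np.cos(r)*z;n=np.cos(r)*X-np.sin(r)*z
    print(th,proj(d,p+27.5*a),proj(d,p+27.5*a+14*n)[1],proj(d,p-32.5*a+14*n)[1])
for x,y in((504,-365),(636,-365),(570,-309),(570,-421)):print(proj(d,(x,y,30)))
E
```

```text
[ 553.6 -365.3  177.5] [3.1 0.  0. ] 26.646744475071923
red box 214 559 102 245
sleeve pred: tilt,h ->mouth top edge, far corner
10 [277.4 295.6] 266.0312797046631 236.04277542365892
25 [277.4 279.9] 248.9826285544561 248.23568503414984
37 [277.5 267.1] 237.49089667064732 258.8371105315457
45 [277.5 258.9] 231.21030592516286 266.197601093048
[277.2 244.5]
[277.6 116.9]
[222.2 184.7]
[332.5 185.1]
```

View pics/w8.png

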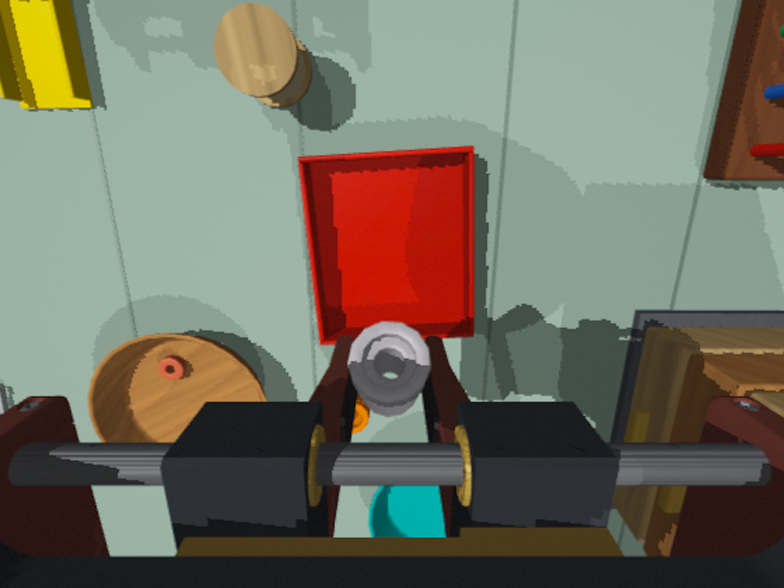

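The last view shows the red bin at its predicted place, edges at rows 244 and 117 unscaled. The sleeve mouth is at (278.6,258.6) and still tilted. I'll fit tilt and offset numerically, comparing with the on-pin frame.

```bash
cat > fit.py <<'E'
from h import *
from scipy.optimize import least_squares
def fit(d,p,u,obs):  # obs: mouth top row, mouth centre row, mouth width, near lower-end row
    u=np.array(u);z=np.array([0,0,1.]);y=np.array([u[1],-u[0],0])
    def f(q):
        a=np.sin(q[0])*u+np.cos(q[0])*z;n=np.cos(q[0])*u-np.sin(q[0])*z
        m=p+q[1]*u+q[2]*z
        return np.array([proj(d,m+14*n)[1],proj(d,m)[1],proj(d,m+14*y)[0]-proj(d,m-14*y)[0],proj(d,m-60*a-14*n)[1]])
    r=least_squares(lambda q:f(q)-obs,[.6,15,22]);q=r.x
    print('tilt %.1f mouth u %.1f z %.1f bottom u %.1f z %.1f'%(np.degrees(q[0]),q[1],q[2],q[1]-60*np.sin(q[0]),q[2]-60*np.cos(q[0])),f(q)-obs)
E
python3 - <<'E'
from fit import *
d=load('wrist');fit(d,np.array([553.6,-365.3,177.5]),(1,0,0),np.array([229.3,258.6,59,296.5]))
f=cv2.imread('pics/w7.png');h=cv2.cvtColor(f,cv2.COLOR_BGR2HSV)
for r in range(130,520,26):print(200+r/4,[(int(v)) for v in h[r,352]],end=' ')
h2=cv2.cvtColor(d['frame'],cv2.COLOR_BGR2HSV);print()
for r in range(226,300,5):print(r,[(int(v)) for v in h2[r,279]],end=' ')
E
```

```text
tilt 37.5 mouth u 19.0 z 17.8 bottom u -17.5 z -29.8 [ 0.38339057 -0.34764089  0.19355187 -0.03134836]
232.5 [135, 9, 163] 239.0 [130, 7, 115] 245.5 [132, 7, 172] 252.0 [140, 10, 77] 258.5 [130, 12, 65] 265.0 [150, 8, 64] 271.5 [143, 9, 116] 278.0 [138, 9, 139] 284.5 [140, 9, 85] 291.0 [143, 10, 99] 297.5 [130, 8, 99] 304.0 [108, 193, 70] 310.5 [108, 197, 84] 317.0 [90, 18, 42] 323.5 [110, 18, 86] 
226 [2, 241, 182] 231 [132, 7, 171] 236 [135, 5, 190] 241 [143, 6, 171] 246 [132, 7, 186] 251 [140, 6, 119] 256 [135, 7, 78] 261 [135, 7, 77] 266 [72, 31, 148] 271 [150, 6, 83] 276 [130, 9, 88] 281 [140, 8, 94] 286 [135, 10, 100] 291 [120, 5, 113] 296 [150, 4, 118]
```

The fit gives a tilt of 37.5°, matching the seating on the pin (lower end z≈24, offset 1.4 mm). I'll lower into the bin and use its near wall to pivot the sleeve upright.

Emit:
{"fn": "arm_command", "kwargs": {"series": [{"linear": [0, 0, 0.04], "turn": 0}, {"linear": [0, 0, 0.045], "turn": 0}, {"linear": [0, 0, 0.033], "turn": 0}, {"linear": [0, 0, 0.015], "turn": 0}, {"linear": [0, 0, 0], "turn": 0}]}}

```text
t: 16.3
ee_pos: [552.5, -364.5, 42.1]
orientation: [-3.139, -0.002, 0.005]
ft_force: [0.2, -0.1, -0.8]
width: 26.5
grasp_force: 30.0
```

Emit:
{"fn": "arm_command", "kwargs": {"series": [{"linear": [-0.008, 0, 0], "turn": 0}, {"linear": [-0.008, 0, 0], "turn": 0}, {"linear": [-0.004, 0, 0], "turn": 0}, {"linear": [-0.003, 0, 0], "turn": 0}, {"linear": [-0.003, 0, 0], "turn": 0}, {"linear": [-0.003, 0, 0], "turn": 0}, {"linear": [0, 0, 0], "turn": 0}]}}

```text
t: 17.0
ee_pos: [531.6, -366.4, 47.8]
orientation: [3.137, -0.003, 0.023]
ft_force: [20.8, 7.0, -2.7]
width: 26.8
grasp_force: 30.0
```

```bash
cat > b.py <<'E'
from fit import *
d=cam('wrist');o=ctrl.get_obs();p=o['ee_pos'];print(p,o['ft_force'],o['width'])
h=cv2.cvtColor(d['frame'],cv2.COLOR_BGR2HSV);m=((h[:,:,1]<30)).astype(np.uint8);m[:200]=0
c=m[:,278];r=np.nonzero(c)[0];print('col gray rows',r.min(),r.max())
for k in range(205,330,8):
    x=np.nonzero(m[k,230:330])[0];print(k,(x.min()+230,x.max()+230) if len(x) else None,list(h[k,278]),end='; ')
print()
for th in(0,10,20,30,37):
    t=np.radians(th);a=np.array([np.sin(t),0,np.cos(t)]);n=np.array([np.cos(t),0,-np.sin(t)]);B=p-34*a
    print(th,'mouth top/ctr %.0f %.0f low far/near %.0f %.0f w %.0f'%(proj(d,B+60*a+14*n)[1],proj(d,B+60*a)[1],proj(d,B+14*n)[1],proj(d,B-14*n)[1],proj(d,B+60*a+[0,-14,0])[0]-proj(d,B+60*a+[0,14,0])[0]))
E
python3 b.py
```

```text
[ 531.62897836 -366.39718277   47.7864991 ] [21.13420695  7.06244249 -1.85748636] 26.6939961287729
col gray rows 229 419
205 None [np.uint8(2), np.uint8(241), np.uint8(206)]; 213 None [np.uint8(3), np.uint8(245), np.uint8(206)]; 221 None [np.uint8(3), np.uint8(246), np.uint8(205)]; 229 (np.int64(272), np.int64(280)) [np.uint8(132), np.uint8(7), np.uint8(180)]; 237 (np.int64(258), np.int64(299)) [np.uint8(143), np.uint8(5), np.uint8(201)]; 245 (np.int64(251), np.int64(304)) [np.uint8(138), np.uint8(6), np.uint8(211)]; 253 (np.int64(249), np.int64(306)) [np.uint8(135), np.uint8(11), np.uint8(93)]; 261 (np.int64(249), np.int64(307)) [np.uint8(171), np.uint8(35), np.uint8(94)]; 269 (np.int64(249), np.int64(306)) [np.uint8(0), np.uint8(147), np.uint8(106)]; 277 (np.int64(250), np.int64(308)) [np.uint8(138), np.uint8(13), np.uint8(100)]; 285 (np.int64(246), np.int64(309)) [np.uint8(128), np.uint8(8), np.uint8(121)]; 293 (np.int64(245), np.int64(310)) [np.uint8(0), np.uint8(109), np.uint8(131)]; 301 (np.int64(243), np.int64(326)) [np.uint8(69), np.uint8(34), np.uint8(127)]; 309 (np.int64(244), np.int64(312)) [np.uint8(70), np.uint8(36), np.uint8(127)]; 317 (np.int64(230), np.int64(327)) [np.uint8(102), np.uint8(22), np.uint8(57)]; 325 (np.int64(230), np.int64(328)) [np.uint8(102), np.uint8(16), np.uint8(82)]; 
0 mouth top/ctr 276 303 low far/near 229 267 w 60
10 mouth top/ctr 264 294 low far/near 236 277 w 61
20 mouth top/ctr 253 284 low far/near 245 287 w 61
30 mouth top/ctr 244 274 low far/near 254 297 w 60
37 mouth top/ctr 238 267 low far/near 260 304 w 60
```

Emit:
{"fn": "arm_command", "kwargs": {"series": [{"linear": [-0.002, 0, 0], "turn": 0}, {"linear": [-0.002, 0, 0], "turn": 0}, {"linear": [-0.002, 0, 0], "turn": 0}, {"linear": [0, 0, 0], "turn": 0}]}}

```text
t: 17.45
ee_pos: [528.1, -366.5, 49.0]
orientation: [3.135, -0.003, 0.03]
ft_force: [26.8, 11.5, 1.9]
width: 26.7
grasp_force: 30.0
```

```bash
python3 b.py
```

```text
[ 528.06451022 -366.50972169   49.00616625] [27.35473966 11.34196303  3.30339816] 26.534176955386368
col gray rows 227 415
205 None [np.uint8(3), np.uint8(245), np.uint8(204)]; 213 None [np.uint8(3), np.uint8(249), np.uint8(204)]; 221 None [np.uint8(3), np.uint8(245), np.uint8(205)]; 229 (np.int64(267), np.int64(289)) [np.uint8(132), np.uint8(6), np.uint8(200)]; 237 (np.int64(256), np.int64(300)) [np.uint8(135), np.uint8(6), np.uint8(157)]; 245 (np.int64(250), np.int64(305)) [np.uint8(135), np.uint8(6), np.uint8(163)]; 253 (np.int64(248), np.int64(307)) [np.uint8(130), np.uint8(8), np.uint8(91)]; 261 (np.int64(249), np.int64(307)) [np.uint8(3), np.uint8(227), np.uint8(110)]; 269 (np.int64(249), np.int64(306)) [np.uint8(135), np.uint8(10), np.uint8(104)]; 277 (np.int64(249), np.int64(308)) [np.uint8(143), np.uint8(10), np.uint8(107)]; 285 (np.int64(246), np.int64(309)) [np.uint8(135), np.uint8(9), np.uint8(113)]; 293 (np.int64(246), np.int64(311)) [np.uint8(71), np.uint8(38), np.uint8(126)]; 301 (np.int64(244), np.int64(326)) [np.uint8(70), np.uint8(37), np.uint8(125)]; 309 (np.int64(244), np.int64(312)) [np.uint8(71), np.uint8(34), np.uint8(126)]; 317 (np.int64(230), np.int64(327)) [np.uint8(102), np.uint8(22), np.uint8(57)]; 325 (np.int64(230), np.int64(328)) [np.uint8(105), np.uint8(13), np.uint8(81)]; 
0 mouth top/ctr 275 302 low far/near 229 268 w 60
10 mouth top/ctr 264 293 low far/near 236 277 w 61
20 mouth top/ctr 253 284 low far/near 245 287 w 61
30 mouth top/ctr 243 274 low far/near 254 297 w 60
37 mouth top/ctr 237 267 low far/near 260 304 w 60
```

The wall gives too short a lever, so the sleeve slides in the pads instead of pivoting. The pin did pivot it well, so I'll use the pin nose inside the lower mouth to bring it near upright. Backing out now.

Emit:
{"fn": "arm_command", "kwargs": {"series": [{"linear": [0.02, 0, 0], "turn": 0}, {"linear": [0.01, 0, -0.01], "turn": 0}, {"linear": [0, 0, -0.04], "turn": 0}, {"linear": [0, 0, -0.045], "turn": -0.14}, {"linear": [0, 0, -0.04], "turn": -0.14}, {"linear": [0, 0, 0], "turn": -0.14}, {"linear": [0, 0, 0], "turn": 0}]}}

```text
t: 18.2
ee_pos: [548.7, -366.1, 182.0]
orientation: [3.07, 0.655, 0.004]
ft_force: [-0.2, -0.1, -1.6]
width: 26.5
grasp_force: 30.0
```

Emit:
{"fn": "arm_command", "kwargs": {"series": [{"linear": [0.0256, -0.0326, 0.002], "turn": 0}, {"linear": [0.0256, -0.0326, 0.002], "turn": 0}, {"linear": [0.0256, -0.0326, 0.002], "turn": 0}, {"linear": [0.0256, -0.0326, 0.002], "turn": 0}, {"linear": [0.0256, -0.0326, 0.002], "turn": 0}, {"linear": [0.0256, -0.0326, 0.002], "turn": 0}, {"linear": [0.0256, -0.0326, 0.003], "turn": 0}, {"linear": [0.0256, -0.0326, 0.003], "turn": 0}, {"linear": [0.0256, -0.0326, 0.003], "turn": 0}, {"linear": [0.0256, -0.0326, 0.003], "turn": 0}]}}

```text
t: 19.2
ee_pos: [648.6, 37.9, 154.3]
orientation: [-3.074, -0.648, 0.004]
ft_force: [0.7, -0.3, -1.3]
width: 26.8
grasp_force: 30.0
```

Emit:
{"fn": "arm_command", "kwargs": {"series": [{"linear": [0, 0, 0], "turn": 0}, {"linear": [0, 0, 0], "turn": 0}]}}

```text
t: 19.4
ee_pos: [648.5, 37.1, 154.3]
orientation: [-3.073, -0.653, 0.004]
ft_force: [1.1, -0.2, -1.5]
width: 26.6
grasp_force: 30.0
```

```bash
cat > g.py <<'E'
from fit import *
d=cam('wrist');o=ctrl.get_obs();p=o['ee_pos'];print(p,o['ft_force'],o['width'])
h=cv2.cvtColor(d['frame'],cv2.COLOR_BGR2HSV);m=((h[:,:,1]<30)).astype(np.uint8);m[:180]=0
for k in range(200,325,4):
    x=np.nonzero(m[k,245:312])[0];print(k,(int(x.min()+245),int(x.max()+245)) if len(x) else None,[int(v) for v in h[k,278]],end='; ')
print();np.save('pics/p',p)
E
python3 g.py
```

```text
[648.55109645  36.11210877 154.47441002] [ 0.00829727 -0.07755762 -0.05296531] 26.623129019584592
200 None [76, 42, 129]; 204 None [107, 192, 125]; 208 None [107, 190, 126]; 212 (245, 311) [108, 191, 127]; 216 (245, 246) [107, 191, 127]; 220 None [107, 193, 127]; 224 None [107, 191, 124]; 228 (269, 287) [138, 8, 164]; 232 (260, 294) [138, 7, 189]; 236 (257, 299) [140, 7, 114]; 240 (254, 301) [138, 7, 176]; 244 (251, 305) [143, 6, 165]; 248 (250, 307) [140, 12, 62]; 252 (249, 307) [150, 8, 61]; 256 (248, 307) [105, 8, 65]; 260 (249, 308) [98, 11, 92]; 264 (250, 306) [90, 10, 99]; 268 (250, 306) [140, 8, 99]; 272 (250, 304) [140, 9, 171]; 276 (248, 308) [150, 6, 132]; 280 (250, 306) [138, 9, 149]; 284 (247, 307) [135, 12, 84]; 288 (246, 309) [111, 123, 81]; 292 (246, 310) [107, 188, 145]; 296 (245, 311) [101, 88, 128]; 300 (247, 311) [70, 37, 158]; 304 (246, 311) [70, 38, 159]; 308 (246, 311) [69, 37, 158]; 312 (245, 311) [69, 37, 158]; 316 (245, 311) [79, 32, 64]; 320 (245, 311) [113, 18, 57]; 324 (245, 311) [113, 13, 81];
```

```bash
python3 - <<'E'
from fit import *
d=load('wrist');p=np.array([648.5,36.6,154.4])
fit(d,p,(.912,.409,0),np.array([226.5,256,59.5,286.5]))
u=np.array([.912,.409,0]);t=np.array([631.8,30,99.7]);q=t-p;print('tip rel TCP u %.1f lat %.1f z %.1f'%(q@u,q[0]*.409-q[1]*.912,q[2]))
E
```

```text
tilt 32.5 mouth u 20.6 z 18.1 bottom u -11.6 z -32.5 [ 0.11851568 -0.11036506  0.0593581  -0.00710297]
tip rel TCP u -17.9 lat -0.8 z -54.7
```

Tilt is now 32.5°, nearly the pin's angle, but the sleeve sits 9 mm forward in the pads. I'll put it back on the pin, release it, regrip higher and off-centre, then pivot.

Emit:
{"fn": "arm_command", "kwargs": {"series": [{"linear": [-0.0015, -0.001, 0.009], "turn": 0}, {"linear": [-0.0015, 0, 0.008], "turn": 0}, {"linear": [0, 0, 0], "turn": 0}, {"linear": [-0.002, 0, 0.0028], "turn": 0}, {"linear": [-0.002, 0, 0.0028], "turn": 0}, {"linear": [-0.002, 0, 0.0028], "turn": 0}, {"linear": [0, 0, 0], "turn": 0}]}}

```text
t: 20.15
ee_pos: [640.3, 33.7, 129.4]
orientation: [-3.073, -0.654, 0.001]
ft_force: [0.0, 0.1, -0.2]
width: 26.8
grasp_force: 30.0
```

Emit:
{"fn": "arm_command", "kwargs": {"series": [{"linear": [-0.002, 0, 0.0028], "turn": 0}, {"linear": [-0.002, 0, 0.0028], "turn": 0}, {"linear": [-0.0015, 0, 0.0022], "turn": 0}, {"linear": [0, 0, 0], "turn": 0}]}}

```text
t: 20.55
ee_pos: [635.5, 31.6, 121.6]
orientation: [-3.073, -0.654, 0.001]
ft_force: [0.1, -0.2, -0.9]
width: 26.6
grasp_force: 30.0
```

Emit:
{"fn": "arm_command", "kwargs": {"series": [{"linear": [-0.0015, 0, 0.0022], "turn": 0}, {"linear": [-0.0015, 0, 0.0022], "turn": 0}, {"linear": [0, 0, 0], "turn": 0}]}}

```text
t: 20.85
ee_pos: [633.5, 30.7, 117.4]
orientation: [-3.072, -0.654, -0.002]
ft_force: [3.3, 2.1, -2.3]
width: 26.5
grasp_force: 30.0
```

Emit:
{"fn": "arm_command", "kwargs": {"series": [{"linear": [0, 0, 0], "turn": 0}, {"linear": [0, 0, 0], "turn": 0}, {"linear": [0, 0, 0], "turn": 0}, {"linear": [0, 0, 0], "turn": 0}], "jaw": -0.1}}

```text
t: 21.25
ee_pos: [633.0, 30.3, 117.6]
orientation: [3.073, 0.655, -0.001]
ft_force: [-0.5, -0.1, -0.8]
width: 39.3
grasp_force: 0.0
```

```bash
python3 g.py
```

```text
[633.00832765  30.35112503 117.56379669] [ 0.79551852 -0.28773473  0.1545026 ] 39.334301009802914
200 None [107, 193, 132]; 204 (281, 311) [111, 54, 146]; 208 (264, 311) [132, 8, 167]; 212 (259, 297) [140, 7, 114]; 216 (256, 301) [143, 6, 163]; 220 (253, 303) [138, 8, 168]; 224 (253, 304) [140, 8, 93]; 228 (252, 305) [135, 11, 96]; 232 (252, 305) [140, 8, 97]; 236 (253, 304) [140, 11, 67]; 240 (253, 303) [130, 11, 69]; 244 (254, 302) [138, 11, 119]; 248 (254, 301) [140, 5, 166]; 252 (255, 300) [143, 6, 178]; 256 (255, 299) [140, 6, 138]; 260 (256, 298) [135, 8, 134]; 264 (245, 298) [132, 10, 133]; 268 (258, 295) [138, 10, 131]; 272 (259, 294) [138, 10, 129]; 276 (262, 297) [140, 8, 102]; 280 (258, 295) [135, 10, 103]; 284 None [18, 77, 99]; 288 None [22, 184, 93]; 292 None [108, 193, 78]; 296 (245, 311) [108, 190, 83]; 300 (245, 311) [108, 192, 85]; 304 None [88, 49, 83]; 308 None [69, 44, 93]; 312 None [69, 47, 92]; 316 (246, 311) [78, 26, 49]; 320 (245, 311) [105, 9, 59]; 324 (245, 311) [105, 12, 84];
```

```bash
python3 - <<'E'
from fit import *
d=load('wrist');p=np.array([633,30.3,117.6])
fit(d,p,(.912,.409,0),np.array([204.5,230.5,53.7,282]))
E
```

```text
tilt 43.6 mouth u 27.0 z 1.9 bottom u -14.4 z -41.5 [ 0.95342558 -0.81605007  0.50542624 -0.13122684]
```

Emit:
{"fn": "arm_command", "kwargs": {"series": [{"linear": [0.008, 0, 0.002], "turn": 0}, {"linear": [0.008, 0, 0.002], "turn": 0}, {"linear": [0.0075, 0, 0.002], "turn": 0}, {"linear": [0, 0, 0], "turn": 0}]}}

```text
t: 21.7
ee_pos: [655.7, 40.6, 111.2]
orientation: [3.072, 0.655, 0.001]
ft_force: [0.7, 0.6, 0.5]
width: 39.2
grasp_force: 0.0
```

Emit:
{"fn": "arm_command", "kwargs": {"series": [{"linear": [0, 0, 0], "turn": 0}, {"linear": [0, 0, 0], "turn": 0}, {"linear": [0, 0, 0], "turn": 0}, {"linear": [0, 0, 0], "turn": 0}], "jaw": -1}}

```text
t: 22.1
ee_pos: [654.3, 40.0, 111.6]
orientation: [-3.073, -0.654, 0.0]
ft_force: [-0.5, 1.1, 0.3]
width: 27.3
grasp_force: 30.0
```

Emit:
{"fn": "arm_command", "kwargs": {"series": [{"linear": [0.002, 0, -0.0024], "turn": 0}, {"linear": [0.002, 0, -0.0024], "turn": 0}, {"linear": [0, 0, 0], "turn": 0}]}}

```text
t: 22.4
ee_pos: [659.0, 41.7, 117.0]
orientation: [3.072, 0.655, 0.002]
ft_force: [0.2, 1.1, 0.3]
width: 27.1
grasp_force: 30.0
```

Emit:
{"fn": "arm_command", "kwargs": {"series": [{"linear": [-0.0022, 0, -0.0025], "turn": 0}, {"linear": [-0.0023, 0, -0.0025], "turn": 0}, {"linear": [-0.0026, 0, -0.0021], "turn": 0}, {"linear": [-0.0026, 0, -0.0021], "turn": 0}, {"linear": [0, 0, 0], "turn": 0}]}}

```text
t: 22.9
ee_pos: [648.6, 38.0, 125.0]
orientation: [-3.072, -0.654, 0.001]
ft_force: [3.0, 4.5, -9.3]
width: 26.6
grasp_force: 30.0
```

Emit:
{"fn": "arm_command", "kwargs": {"series": [{"linear": [-0.003, 0, -0.0016], "turn": 0}, {"linear": [-0.003, 0, -0.0016], "turn": 0}, {"linear": [-0.0025, 0, -0.0008], "turn": 0}, {"linear": [0, 0, 0], "turn": 0}]}}

```text
t: 23.3
ee_pos: [641.7, 34.8, 129.0]
orientation: [-3.072, -0.654, -0.001]
ft_force: [4.0, 5.8, -11.4]
width: 26.6
grasp_force: 30.0
```

```bash
python3 g.py
```

```text
[641.71089458  34.79670889 129.03023709] [  5.29153748   5.15049862 -12.11162456] 26.627731579913572
200 None [74, 41, 137]; 204 None [107, 192, 110]; 208 None [107, 195, 127]; 212 (245, 311) [107, 193, 128]; 216 (245, 311) [107, 189, 127]; 220 None [108, 187, 128]; 224 None [108, 187, 128]; 228 None [108, 190, 125]; 232 None [107, 196, 125]; 236 None [107, 191, 124]; 240 None [107, 194, 125]; 244 (301, 301) [107, 190, 125]; 248 (253, 301) [132, 7, 173]; 252 (253, 303) [138, 7, 188]; 256 (254, 298) [143, 8, 131]; 260 (251, 305) [138, 7, 192]; 264 (252, 305) [83, 14, 72]; 268 (250, 306) [110, 12, 65]; 272 (249, 307) [90, 11, 69]; 276 (248, 305) [100, 11, 68]; 280 (250, 309) [130, 13, 59]; 284 (249, 307) [130, 12, 62]; 288 (246, 310) [128, 12, 83]; 292 (252, 310) [135, 8, 65]; 296 (249, 311) [135, 11, 92]; 300 (245, 311) [150, 5, 102]; 304 (245, 311) [108, 180, 85]; 308 (245, 311) [70, 42, 90]; 312 (245, 309) [69, 40, 90]; 316 (245, 311) [83, 22, 47]; 320 (245, 311) [120, 13, 60]; 324 (245, 311) [120, 12, 82];
```

```bash
python3 - <<'E'
from h import *
d=load('wrist');u=np.array([.912,.409,0]);z=np.array([0,0,1.]);C=np.array([607,18.6,62.])
for b in((18.4,26.2),(16,24),(18.4,22)):
  for t in(10,15,20,25,30):
    r=np.radians(t);a=np.sin(r)*u+np.cos(r)*z;n=np.cos(r)*u-np.sin(r)*z;B=C+b[0]*u+b[1]*z;y=np.array([.409,-.912,0]);m=B+60*a
    print(b,t,'top %.0f ctr %.0f near %.0f w %.0f'%(proj(d,m+14*n)[1],proj(d,m)[1],proj(d,m-14*n)[1],proj(d,m+14*y)[0]-proj(d,m-14*y)[0]),'far low %.0f near low %.0f'%(proj(d,B+14*n)[1],proj(d,B-14*n)[1]))
E
```

```text
(18.4, 26.2) 10 top 283 ctr 310 near 336 w 56 far low 250 near low 288
(18.4, 26.2) 15 top 272 ctr 300 near 327 w 56 far low 250 near low 289
(18.4, 26.2) 20 top 261 ctr 289 near 318 w 56 far low 249 near low 289
(18.4, 26.2) 25 top 250 ctr 278 near 307 w 56 far low 249 near low 290
(18.4, 26.2) 30 top 240 ctr 268 near 297 w 56 far low 249 near low 290
(16, 24) 10 top 285 ctr 311 near 337 w 55 far low 252 near low 290
(16, 24) 15 top 274 ctr 301 near 328 w 55 far low 251 near low 290
(16, 24) 20 top 263 ctr 291 near 319 w 55 far low 251 near low 291
(16, 24) 25 top 253 ctr 280 near 309 w 55 far low 251 near low 291
(16, 24) 30 top 243 ctr 270 near 298 w 55 far low 251 near low 291
(18.4, 22) 10 top 278 ctr 305 near 330 w 54 far low 247 near low 285
(18.4, 22) 15 top 268 ctr 295 near 322 w 55 far low 247 near low 286
(18.4, 22) 20 top 257 ctr 285 near 312 w 55 far low 247 near low 286
(18.4, 22) 25 top 247 ctr 274 near 302 w 54 far low 247 near low 286
(18.4, 22) 30 top 237 ctr 264 near 292 w 54 far low 247 near low 287
```

Emit:
{"fn": "arm_command", "kwargs": {"series": [{"linear": [-0.003, 0, -0.0002], "turn": 0}, {"linear": [-0.003, 0, 0], "turn": 0}, {"linear": [-0.002, 0, 0], "turn": 0}, {"linear": [0, 0, 0], "turn": 0}]}}

```text
t: 23.75
ee_pos: [636.4, 32.3, 130.5]
orientation: [-3.072, -0.654, -0.008]
ft_force: [7.1, 8.5, -9.0]
width: 26.7
grasp_force: 30.0
```

```bash
python3 g.py
```

```text
[636.44104382  32.30978168 130.53569781] [ 6.57760298  9.31437474 -8.19923187] 26.442441208129484
200 None [107, 193, 128]; 204 (310, 311) [107, 189, 128]; 208 (245, 311) [107, 187, 127]; 212 None [107, 191, 127]; 216 None [107, 191, 127]; 220 None [108, 187, 127]; 224 None [107, 191, 124]; 228 None [107, 190, 126]; 232 None [107, 194, 125]; 236 None [107, 190, 125]; 240 None [110, 60, 89]; 244 (255, 301) [130, 10, 75]; 248 (254, 302) [138, 7, 190]; 252 (253, 303) [135, 5, 186]; 256 (255, 300) [138, 7, 187]; 260 (252, 303) [138, 8, 155]; 264 (251, 305) [90, 8, 68]; 268 (249, 306) [110, 12, 65]; 272 (249, 306) [135, 9, 58]; 276 (248, 308) [120, 4, 57]; 280 (247, 309) [150, 9, 58]; 284 (249, 309) [130, 9, 81]; 288 (247, 310) [140, 9, 81]; 292 (252, 308) [143, 11, 90]; 296 (252, 310) [138, 13, 102]; 300 (245, 278) [83, 10, 100]; 304 (245, 311) [69, 42, 121]; 308 (245, 311) [71, 40, 120]; 312 (245, 311) [72, 43, 89]; 316 (245, 311) [90, 16, 47]; 320 (245, 311) [120, 9, 58]; 324 (245, 311) [105, 13, 81];
```

Emit:
{"fn": "arm_command", "kwargs": {"series": [{"linear": [-0.002, 0, -0.0015], "turn": 0}, {"linear": [-0.003, 0, -0.001], "turn": 0}, {"linear": [-0.003, 0, -0.0005], "turn": 0}, {"linear": [0, 0, 0], "turn": 0}]}}

```text
t: 24.2
ee_pos: [628.8, 28.8, 133.0]
orientation: [-3.072, -0.654, -0.007]
ft_force: [7.9, 8.5, -11.9]
width: 26.9
grasp_force: 30.0
```

```bash
python3 g.py; python3 - <<'E'
from h import *
d=load('wrist');u=np.array([.912,.409,0]);z=np.array([0,0,1.]);C=np.array([607,18.6,62.])
for b in((18.4,22),(19,27)):
  for t in(5,10,15,20,25):
    r=np.radians(t);a=np.sin(r)*u+np.cos(r)*z;n=np.cos(r)*u-np.sin(r)*z;B=C+b[0]*u+b[1]*z;m=B+60*a
    print(b,t,'top %.0f near %.0f'%(proj(d,m+14*n)[1],proj(d,m-14*n)[1]),'far low %.0f near low %.0f'%(proj(d,B+14*n)[1],proj(d,B-14*n)[1]))
E
```

```text
[628.79864542  28.7688001  132.99805608] [  8.5220781    6.88016721 -12.63035273] 26.724823425399457
200 (245, 311) [107, 191, 127]; 204 None [107, 185, 127]; 208 None [107, 191, 127]; 212 None [108, 190, 125]; 216 None [108, 190, 126]; 220 None [107, 190, 125]; 224 None [107, 195, 123]; 228 (270, 285) [143, 12, 86]; 232 (264, 291) [130, 9, 85]; 236 (261, 294) [130, 9, 84]; 240 (259, 296) [120, 3, 87]; 244 (258, 297) [138, 7, 193]; 248 (254, 302) [135, 6, 181]; 252 (253, 302) [138, 9, 148]; 256 (252, 303) [143, 9, 111]; 260 (251, 305) [120, 9, 60]; 264 (251, 305) [130, 13, 60]; 268 (250, 305) [143, 15, 66]; 272 (249, 305) [150, 6, 88]; 276 (248, 307) [138, 13, 100]; 280 (253, 309) [130, 10, 79]; 284 (247, 309) [135, 7, 72]; 288 (247, 310) [143, 10, 98]; 292 (246, 311) [143, 10, 105]; 296 (245, 311) [71, 37, 109]; 300 (245, 311) [71, 41, 119]; 304 (245, 311) [71, 43, 119]; 308 (245, 311) [70, 39, 152]; 312 (246, 311) [70, 39, 152]; 316 (245, 311) [78, 24, 53]; 320 (245, 311) [113, 17, 60]; 324 (245, 311) [108, 16, 82]; 
(18.4, 22) 5 top 260 near 310 far low 227 near low 264
(18.4, 22) 10 top 249 near 302 far low 227 near low 265
(18.4, 22) 15 top 239 near 293 far low 227 near low 266
(18.4, 22) 20 top 228 near 283 far low 227 near low 266
(18.4, 22) 25 top 218 near 273 far low 227 near low 266
(19, 27) 5 top 264 near 315 far low 229 near low 267
(19, 27) 10 top 253 near 307 far low 229 near low 268
(19, 27) 15 top 242 near 298 far low 228 near low 268
(19, 27) 20 top 231 near 288 far low 228 near low 269
(19, 27) 25 top 220 near 277 far low 228 near low 269
```

The tilt is now about 14°, well inside the sleeve's 25° tipping limit. I'll withdraw along the pin and carry it to the bin.

Emit:
{"fn": "arm_command", "kwargs": {"series": [{"linear": [0.004, 0, -0.005], "turn": 0}, {"linear": [0.006, 0, -0.008], "turn": 0}, {"linear": [0.008, 0, -0.012], "turn": 0}, {"linear": [0, 0, -0.02], "turn": 0}, {"linear": [0, 0, -0.01], "turn": 0}]}}

```text
t: 24.75
ee_pos: [644.9, 35.0, 190.6]
orientation: [3.072, 0.655, 0.005]
ft_force: [0.0, 0.5, -0.5]
width: 26.7
grasp_force: 30.0
```

Emit:
{"fn": "arm_command", "kwargs": {"series": [{"linear": [-0.0226, 0.0336, 0], "turn": 0}, {"linear": [-0.0226, 0.0336, 0], "turn": 0}, {"linear": [-0.0226, 0.0336, 0], "turn": 0}, {"linear": [-0.0226, 0.0336, 0], "turn": 0}, {"linear": [-0.0226, 0.0336, 0], "turn": 0}, {"linear": [-0.0226, 0.0336, 0], "turn": 0}, {"linear": [-0.0226, 0.0336, 0], "turn": 0}, {"linear": [-0.0226, 0.0336, 0], "turn": 0}, {"linear": [-0.0226, 0.0336, 0], "turn": 0}, {"linear": [-0.0226, 0.0336, 0], "turn": 0}]}}

```text
t: 25.75
ee_pos: [573.6, -365.8, 188.7]
orientation: [3.072, 0.654, 0.0]
ft_force: [0.2, 0.9, -0.2]
width: 26.7
grasp_force: 30.0
```

Emit:
{"fn": "arm_command", "kwargs": {"series": [{"linear": [0, 0, 0], "turn": 0}, {"linear": [0, 0, 0], "turn": 0}]}}

```text
t: 25.95
ee_pos: [573.6, -364.7, 188.2]
orientation: [-3.073, -0.651, -0.0]
ft_force: [0.8, 0.6, -0.1]
width: 26.8
grasp_force: 30.0
```

```bash
python3 g.py; python3 - <<'E'
from h import *
d=load('wrist');p=np.load('pics/p.npy');u=np.array([.912,.409,0]);z=np.array([0,0,1.])
for t in(5,10,15,20,25):
    r=np.radians(t);a=np.sin(r)*u+np.cos(r)*z;n=np.cos(r)*u-np.sin(r)*z;B=p-5.6*u-49*z;m=B+60*a
    print(t,'top %.0f near %.0f'%(proj(d,m+14*n)[1],proj(d,m-14*n)[1]),'far low %.0f near low %.0f'%(proj(d,B+14*n)[1],proj(d,B-14*n)[1]))
E
```

```text
[ 573.86411954 -363.59448157  188.05176738] [ 1.1194096  -0.32545478 -0.73690167] 26.538701625505748
200 None [3, 248, 192]; 204 None [2, 246, 192]; 208 None [2, 244, 193]; 212 None [3, 250, 193]; 216 None [3, 246, 193]; 220 None [3, 246, 192]; 224 None [3, 251, 193]; 228 (272, 284) [140, 8, 93]; 232 (265, 291) [140, 8, 92]; 236 (262, 293) [130, 8, 92]; 240 (260, 296) [140, 9, 88]; 244 (255, 297) [138, 6, 205]; 248 (255, 301) [143, 5, 194]; 252 (254, 302) [143, 6, 160]; 256 (252, 304) [143, 10, 104]; 260 (251, 305) [165, 8, 67]; 264 (251, 305) [140, 12, 66]; 268 (250, 305) [135, 7, 72]; 272 (249, 307) [143, 11, 97]; 276 (248, 308) [135, 8, 125]; 280 (251, 308) [143, 11, 89]; 284 (252, 309) [160, 10, 80]; 288 (246, 310) [130, 7, 109]; 292 (248, 311) [140, 7, 115]; 296 (245, 310) [70, 33, 169]; 300 (245, 311) [70, 34, 171]; 304 (245, 309) [69, 34, 172]; 308 (245, 310) [70, 33, 171]; 312 (245, 311) [70, 35, 170]; 316 (245, 311) [85, 23, 66]; 320 (245, 311) [110, 12, 63]; 324 (245, 311) [108, 14, 91]; 
5 top 259 near 309 far low 226 near low 263
10 top 248 near 301 far low 226 near low 264
15 top 237 near 292 far low 225 near low 264
20 top 227 near 282 far low 225 near low 265
25 top 217 near 272 far low 225 near low 265
```

Still about 13°, hanging over the bin. Descending to the floor.

Emit:
{"fn": "arm_command", "kwargs": {"series": [{"linear": [0, 0, 0.04], "turn": 0}, {"linear": [0, 0, 0.045], "turn": 0}, {"linear": [0, 0, 0.03], "turn": 0}, {"linear": [0, 0, 0.01], "turn": 0}, {"linear": [0, 0, 0], "turn": 0}, {"linear": [0, 0, 0], "turn": 0}]}}

```text
t: 26.6
ee_pos: [575.3, -363.8, 64.4]
orientation: [3.071, 0.656, 0.002]
ft_force: [0.3, -0.5, 0.4]
width: 26.7
grasp_force: 30.0
```

Emit:
{"fn": "arm_command", "kwargs": {"series": [{"linear": [0, 0, 0.002], "turn": 0}, {"linear": [0, 0, 0.002], "turn": 0}, {"linear": [0, 0, 0], "turn": 0}]}}

```text
t: 26.9
ee_pos: [574.3, -364.1, 59.6]
orientation: [3.072, 0.654, 0.001]
ft_force: [-0.5, 0.3, -0.6]
width: 26.8
grasp_force: 30.0
```

Emit:
{"fn": "arm_command", "kwargs": {"series": [{"linear": [0, 0, 0.002], "turn": 0}, {"linear": [0, 0, 0], "turn": 0}]}}

```text
t: 27.1
ee_pos: [573.9, -363.9, 56.8]
orientation: [-3.073, -0.654, 0.0]
ft_force: [-0.4, -0.3, -0.5]
width: 26.5
grasp_force: 30.0
```

Emit:
{"fn": "arm_command", "kwargs": {"series": [{"linear": [0, 0, 0.0015], "turn": 0}, {"linear": [0, 0, 0], "turn": 0}]}}

```text
t: 27.3
ee_pos: [573.9, -363.9, 55.0]
orientation: [-3.072, -0.654, 0.0]
ft_force: [-0.1, 0.4, -0.5]
width: 26.7
grasp_force: 30.0
```

Emit:
{"fn": "arm_command", "kwargs": {"series": [{"linear": [0, 0, 0.0015], "turn": 0}, {"linear": [0, 0, 0], "turn": 0}]}}

```text
t: 27.5
ee_pos: [573.9, -363.8, 53.5]
orientation: [-3.072, -0.655, 0.0]
ft_force: [-0.7, -0.4, -0.8]
width: 26.8
grasp_force: 30.0
```

Emit:
{"fn": "arm_command", "kwargs": {"series": [{"linear": [0, 0, 0.0015], "turn": 0}, {"linear": [0, 0, 0], "turn": 0}]}}

```text
t: 27.7
ee_pos: [573.9, -363.8, 52.0]
orientation: [-3.072, -0.655, 0.0]
ft_force: [-1.2, 0.4, -1.4]
width: 26.5
grasp_force: 30.0
```

Emit:
{"fn": "arm_command", "kwargs": {"series": [{"linear": [0, 0, 0.0015], "turn": 0}, {"linear": [0, 0, 0], "turn": 0}]}}

```text
t: 27.9
ee_pos: [574.2, -364.0, 51.1]
orientation: [3.072, 0.655, 0.0]
ft_force: [-0.9, 0.4, 2.7]
width: 26.6
grasp_force: 30.0
```

Emit:
{"fn": "arm_command", "kwargs": {"series": [{"linear": [0, 0, 0.0015], "turn": 0}, {"linear": [0, 0, 0], "turn": 0}]}}

```text
t: 28.1
ee_pos: [574.3, -364.0, 50.9]
orientation: [3.072, 0.655, 0.001]
ft_force: [-4.7, 2.0, 12.5]
width: 26.5
grasp_force: 30.0
```

Emit:
{"fn": "arm_command", "kwargs": {"series": [{"linear": [-0.002, 0, 0.001], "turn": 0}, {"linear": [-0.002, 0, 0.0005], "turn": 0}, {"linear": [-0.002, 0, 0], "turn": 0}, {"linear": [0, 0, 0], "turn": 0}]}}

```text
t: 28.5
ee_pos: [571.3, -366.3, 50.4]
orientation: [3.07, 0.653, 0.008]
ft_force: [3.8, 5.4, 12.8]
width: 26.6
grasp_force: 30.0
```

```bash
python3 g.py | cut -c1-1600; python3 - <<'E'
from h import *
d=load('wrist');p=np.load('pics/p.npy');u=np.array([.912,.409,0]);z=np.array([0,0,1.])
for t in(0,5,10,15,20):
    r=np.radians(t);a=np.sin(r)*u+np.cos(r)*z;n=np.cos(r)*u-np.sin(r)*z
    for du in(-5,0):
        B=np.array([p[0],p[1],4+14*np.sin(r)])+du*u;m=B+60*a
        print(t,du,'top %.0f near %.0f'%(proj(d,m+14*n)[1],proj(d,m-14*n)[1]),'far low %.0f'%(proj(d,B+14*n)[1]))
E
```

```text
[ 571.36412099 -366.30831123   50.37830131] [ 3.42656658  5.75929109 13.54526309] 26.724170769115116
200 None [3, 249, 184]; 204 None [2, 243, 184]; 208 None [3, 254, 184]; 212 None [2, 248, 184]; 216 None [2, 247, 184]; 220 None [2, 243, 184]; 224 None [0, 127, 154]; 228 (266, 288) [120, 5, 107]; 232 (263, 292) [130, 7, 106]; 236 (260, 295) [130, 7, 106]; 240 (259, 297) [120, 5, 109]; 244 (255, 298) [143, 5, 221]; 248 (254, 302) [143, 5, 208]; 252 (253, 303) [135, 5, 200]; 256 (252, 304) [135, 6, 160]; 260 (251, 305) [135, 14, 74]; 264 (250, 305) [130, 10, 74]; 268 (250, 306) [130, 7, 110]; 272 (249, 307) [130, 7, 111]; 276 (248, 308) [143, 9, 112]; 280 (247, 309) [135, 11, 97]; 284 (251, 309) [140, 8, 92]; 288 (247, 310) [135, 9, 111]; 292 (245, 311) [138, 10, 128]; 296 (247, 311) [1, 172, 193]; 300 (245, 311) [3, 249, 157]; 304 (245, 311) [1, 217, 95]; 308 (245, 311) [1, 249, 92]; 312 (245, 311) [2, 225, 94]; 316 (245, 311) [178, 65, 55]; 320 (245, 311) [113, 14, 73]; 324 (245, 311) [108, 13, 100]; 
0 -5 top 272 near 320 far low 228
0 0 top 263 near 311 far low 222
5 -5 top 262 near 314 far low 228
5 0 top 253 near 305 far low 222
10 -5 top 253 near 307 far low 229
10 0 top 243 near 298 far low 222
15 -5 top 243 near 299 far low 229
15 0 top 233 near 290 far low 222
20 -5 top 233 near 291 far low 229
20 0 top 223 near 281 far low 223
```

The sleeve is on the floor at about 12°, so I'll release it and let it settle upright.

Emit:
{"fn": "arm_command", "kwargs": {"series": [{"linear": [0, 0, -0.001], "turn": 0}, {"linear": [0, 0, 0], "turn": 0}, {"linear": [0, 0, 0], "turn": 0}, {"linear": [0, 0, 0], "turn": 0}, {"linear": [0, 0, 0], "turn": 0}, {"linear": [0, 0, 0], "turn": 0}], "jaw": 0.1}}

```text
t: 29.15
ee_pos: [568.4, -366.3, 48.5]
orientation: [-3.072, -0.654, 0.001]
ft_force: [0.4, -0.0, -0.3]
width: 48.1
grasp_force: 0.0
```

Emit:
{"fn": "arm_command", "kwargs": {"series": [{"linear": [0, 0, -0.02], "turn": 0}, {"linear": [0, 0, -0.04], "turn": 0}, {"linear": [0, 0, -0.045], "turn": 0}, {"linear": [0, 0, -0.03], "turn": 0}, {"linear": [0, 0, 0], "turn": 0}, {"linear": [0, 0, 0], "turn": 0}]}}

```text
t: 29.75
ee_pos: [568.6, -366.4, 184.2]
orientation: [3.072, 0.654, 0.001]
ft_force: [-0.2, 0.6, -0.9]
width: 48.1
grasp_force: 0.0
```

```bash
python3 - <<'E'
from h import *
np.set_printoptions(precision=1,suppress=True)
o=ctrl.get_obs();print(o['ee_pos'],o['width'],o['ft_force'])
d=cam('wrist');h=cv2.cvtColor(d['frame'],cv2.COLOR_BGR2HSV)
c=proj(d,(570,-366,34)).astype(int);print(c)
m=((h[:,:,1]<60)&(h[:,:,2]>50)).astype(np.uint8)
n,l,st,ce=cv2.connectedComponentsWithStats(m[c[1]-60:c[1]+60,c[0]-60:c[0]+60])
for i in range(1,n):
    if st[i,4]>100: print(st[i]+[c[0]-60,c[1]-60,0,0,0],ce[i]+c-60)
t=onz(d,*c,4)
for q in((570,-366),(566,-368)):
    print(q,'base',proj(d,(*q,4)),'top',proj(d,(*q,64)), 'top edges row',proj(d,(q[0]+12.8,q[1]+5.7,64))[1],proj(d,(q[0]-12.8,q[1]-5.7,64))[1],'base far/near',proj(d,(q[0]+12.8,q[1]+5.7,4))[1],proj(d,(q[0]-12.8,q[1]-5.7,4))[1])
np.savetxt('pics/v.txt',h[:,278,2],fmt='%d')
print([(r,int(h[r,c[0],1]),int(h[r,c[0],2])) for r in range(c[1]-45,c[1]+50,4)])
E
```

```text
[ 568.6 -366.4  184.2] 48.10444882473696 [-0.2  0.6 -0.9]
[277 198]
[217 138  20  62 645] [223.3 158.6]
[265 181  29  40 915] [278.8 201. ]
[320 205  17  43 313] [331.2 228.7]
[238 244  40  14 287] [251.3 252.9]
(570, -366) base [277.5 191.3] top [277.4 206.9] top edges row 192.46050452830963 220.89488398372097 base far/near 179.15287384621854 203.0786753849458
(566, -368) base [277.6 195.1] top [277.6 211.4] top edges row 197.1104951284876 225.2720470932532 base far/near 183.04849916853522 206.78406207262506
[(153, 237, 174), (157, 237, 175), (161, 242, 174), (165, 239, 175), (169, 243, 175), (173, 246, 174), (177, 254, 173), (181, 7, 147), (185, 8, 126), (189, 8, 125), (193, 8, 167), (197, 7, 188), (201, 7, 71), (205, 11, 72), (209, 11, 111), (213, 9, 170), (217, 6, 201), (221, 242, 195), (225, 251, 195), (229, 252, 178), (233, 255, 172), (237, 252, 172), (241, 255, 172), (245, 233, 116)]
```

The mask matches an upright sleeve: top edges at rows 192 and 221 and far base at 181, against predictions of 192.5, 220.9 and 179. It stands free in the bin at about (570,-366), so I'm handing in.

```bash
python3 -c "
from workcell import ctrl
print(ctrl.close_job())"
```

```text
the job is handed in; nothing more can be done
None
```

The sleeve stopped on the pin's cone, so it is the tight one; it now stands upright and released in the red bin (measured in the last wrist image), and the job was handed in at about 30 s with no verdict returned.

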